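Reload the sample warmer and switch on its loaded bays

ROBOT

A 6-joint arm with a two-finger parallel gripper is mounted at the origin on the work surface. World frame = base frame: x ahead of the robot, y to its left, z up, the work surface at z = 0. Lengths are in m, angles in degrees, forces in N, time in s.
With the tool pointing down it reaches from about 0.4 to 0.825 m from the base axis. Payload 7 kg.
Tool frame: the origin (TCP) lies at the very end of the fingers, on their centre line; the grasp point (between the pads) lies 19 mm behind it (ctrl.grip_point_offset is the distance from the TCP to the grasp point, in m); x points along the fingers, z is the direction in which the jaws open and shut, and the axes are right-handed (so a half turn about x gives the same grasp; the last joint's range is limited). The gripper opens to 88 mm and grips with 3 to 60 N. Pads are 19 mm wide; open, the fingers measure 130 mm over their backs; the gripper's body (78 mm by 193 mm) begins 47 mm behind the grasp point.
Start: joints at [91.163, 20.546, 0.682, 0, -70.136, -16.507], TCP at [0.179, 0.651, 0.227] pointing down, gripper open.
Joint ranges: [-176.03, 176.03], [-82.01, 121.73], [-58.28, 71.71], [-173.87, 95.51], [-174.79, -0.11], [-173.66, 173.66]. Speed limits (degrees/s): [136.94, 136.94, 172.46, 180, 180, 180].

INTERFACE

Orientations are given as [roll, pitch, yaw] about the fixed x, y, z axes, in that order (R = Rz(yaw) Ry(pitch) Rx(roll)).
In Python, from plant import get_obs, snapshot, calibration, close_job, ctrl gives the robot as it stands.
- The arm moves only by the tool move_arm, never from a script. Its argument "commands" is a list that holds one entry, the list of rows, each a list of 4 numbers: the shift along the tool's x, y, z in cm, then the turn about the tool's x in rad. In form: [[[dx, dy, dz, spin], ...]]. A call has 1 to 8 rows; each row shifts and turns the commanded pose from where the row before left it, along the tool's axes as they then stand; what a row does not reach is not made up. A row lasts 1/10 s, in which the tool goes at most 50 mm and 8.59 degrees, less where a joint would pass 70% of its speed; a pose out of reach is approached as far as the arm can. A call with a gripper value outside its range is refused whole. "jaw" is the finger opening in cm, from 0 to 8.76, set as the call begins (left out, the last holds). The fingers move at their own pace and stop on an object; the grip force is fixed at half the most. Time passes only in rows, so rows that do not move let the fingers close. It gives the time, the measured TCP pose, the force and the opening at its end, in the units of the state.
- get_obs(): the state, without advancing time (a new reading comes with each control period).
- snapshot(name): name is "scene" or "top" or "wrist"; returns (picture, depth): 480x640x3 uint8, red, green, blue; 480x640 float32, m along the optical axis (not along the pixel's ray), 0 where there is no reading.
- calibration(name): a dict with "mtx" (3x3 intrinsics, pixels), "T" (4x4, takes a point from camera to world coordinates); the wrist camera has in their place "tool_from_camera" (4x4, takes a point from camera to tool coordinates, whose origin is the TCP and whose axes are the tool frame's). Camera axes: x right, y up, looking along -z (the intrinsics and any distortion apply to the point x, -y, -z); pixel columns grow to the right and rows downward; lengths in m; the calibration is good to about 2 mm. The wrist camera is an equidistant fisheye: a pixel r from the principal point sees the ray r / f radians off the axis. A picture is of the moment at which its call begins: read the wrist's pose just before it. calibration takes no time and is no camera call.
- close_job(): hands the job in, once; it reports no verdict.
The state is a dict: "clock": time; "joint_pos": joint angles; "qvel": joint speeds; "tau": joint torques, N m; "tool_pos": TCP position; "orientation": TCP orientation; "force": force on the tool from outside, world axes, zero at the start; "moment": the same for the moment, N m; "opening": finger opening in m.
Only numpy, scipy, OpenCV 4.12 (cv2) and the standard library are available. Lean on these libraries where they do the work, as an engineer would, in place of code of your own. Each camera call takes 0.05 s, during which the arm holds its last target. There are 200 camera calls.

TASK

Take the finished black-lidded pot out of the warmer's open drawer and stand it in the orange tray; stand each sample pot with a coloured lid (red, yellow, green, blue or white; not every colour is there) in the drawer bay of its own colour, and push the drawer fully home. Only after that, switch on (flip to the rear) the coloured heater toggle of every bay that holds a pot, leaving all other toggles as they are, the heaters of empty bays and the black toggles in between included. Leave the amber bottle where it stands.

Things in the scene. Friction and masses are not known exactly. Their poses are not given: they have to be found in the camera images.
- warmer: low fixed sample warmer, 160 (x) x 304 (y) x 76 mm high. Origin: under its middle, on the bench; x points from its front (towards the robot) to its rear, z up. On its flat top nine toggles stand in a row, pivots at x = -25, z = 76 mm, y = 112 to -112 in steps of 28: red, mix_1, yellow, mix_2, green, mix_3, blue, mix_4, white. Levers 38 mm long from pivot, 12 mm wide, 8 thick.
- drawer (a joint): the warmer's five-bay drawer, m: 0 = fully home at its stop, grows as it slides out to -x, at most 0.095; starts 0.080 to 0.092 open. About 3 N slides it; it stays where left. Face 300 mm wide, top edge 68 mm up. Handle: steel bar 10 mm thick, 150 mm long along y, 50 mm above the bench, 32 mm clear in front of the face, its middle 70 mm to -x of the green bay's middle.
- pot_old: finished pot, of the same shape as the others but with a black lid; it starts in one of the five bays of the drawer
- discard_tray: fixed orange open tray on the bench, 120 x 120 mm outside and 26 mm high, walls and floor 4 mm thick; origin under its middle
- amber_bottle: bystander: amber bottle, 60 mm across, 130 mm tall
- pot_red: steel sample pot with a red lid (may be absent), standing on the bench: round body 38 mm across and 20 mm high, lid 39 mm across from 20 to 28 mm, then a round grip knob 16 mm across from 28 to 50 mm above the underside; about 90 g. Origin: centre of the underside, z up the axis.
- bay_red (a point): middle of the floor of the red bay in the drawer (number 1 of 5 from the warmer's +y end, 56 mm apart); its floor pad and the patch on the face are red. The bay is 60 (x) x 52 (y) mm inside, its floor 12 mm above the bench, dividers and rear wall 22 mm high, face (front wall) 56 mm above the floor. Moves with the drawer; axes as the warmer's.
- heat_red (a joint): heater toggle of the red bay: red lever in line with that bay, rad: 0 = off, leaning 0.5 rad from upright to the front (-x), 1 = on, leaning 0.5 rad to the rear, swinging in the warmer's x-z plane. Starts off (0 to 0.06). Stays where it is left; takes about 0.06 N m (some 3 N) to move, end stop at 1.
- pot_yellow: steel sample pot with a yellow lid (may be absent), standing on the bench: round body 38 mm across and 20 mm high, lid 39 mm across from 20 to 28 mm, then a round grip knob 16 mm across from 28 to 50 mm above the underside; about 90 g. Origin: centre of the underside, z up the axis.
- bay_yellow (a point): middle of the floor of the yellow bay in the drawer (number 2 of 5 from the warmer's +y end, 56 mm apart); its floor pad and the patch on the face are yellow. The bay is 60 (x) x 52 (y) mm inside, its floor 12 mm above the bench, dividers and rear wall 22 mm high, face (front wall) 56 mm above the floor. Moves with the drawer; axes as the warmer's.
- heat_yellow (a joint): heater toggle of the yellow bay: yellow lever in line with that bay, rad: 0 = off, leaning 0.5 rad from upright to the front (-x), 1 = on, leaning 0.5 rad to the rear, swinging in the warmer's x-z plane. Starts off (0 to 0.06). Stays where it is left; takes about 0.06 N m (some 3 N) to move, end stop at 1.
- pot_green: steel sample pot with a green lid (may be absent), standing on the bench: round body 38 mm across and 20 mm high, lid 39 mm across from 20 to 28 mm, then a round grip knob 16 mm across from 28 to 50 mm above the underside; about 90 g. Origin: centre of the underside, z up the axis.
- bay_green (a point): middle of the floor of the green bay in the drawer (number 3 of 5 from the warmer's +y end, 56 mm apart); its floor pad and the patch on the face are green. The bay is 60 (x) x 52 (y) mm inside, its floor 12 mm above the bench, dividers and rear wall 22 mm high, face (front wall) 56 mm above the floor. Moves with the drawer; axes as the warmer's.
- heat_green (a joint): heater toggle of the green bay: green lever in line with that bay, rad: 0 = off, leaning 0.5 rad from upright to the front (-x), 1 = on, leaning 0.5 rad to the rear, swinging in the warmer's x-z plane. Starts off (0 to 0.06). Stays where it is left; takes about 0.06 N m (some 3 N) to move, end stop at 1.
- pot_blue: steel sample pot with a blue lid (may be absent), standing on the bench: round body 38 mm across and 20 mm high, lid 39 mm across from 20 to 28 mm, then a round grip knob 16 mm across from 28 to 50 mm above the underside; about 90 g. Origin: centre of the underside, z up the axis.
- bay_blue (a point): middle of the floor of the blue bay in the drawer (number 4 of 5 from the warmer's +y end, 56 mm apart); its floor pad and the patch on the face are blue. The bay is 60 (x) x 52 (y) mm inside, its floor 12 mm above the bench, dividers and rear wall 22 mm high, face (front wall) 56 mm above the floor. Moves with the drawer; axes as the warmer's.
- heat_blue (a joint): heater toggle of the blue bay: blue lever in line with that bay, rad: 0 = off, leaning 0.5 rad from upright to the front (-x), 1 = on, leaning 0.5 rad to the rear, swinging in the warmer's x-z plane. Starts off (0 to 0.06). Stays where it is left; takes about 0.06 N m (some 3 N) to move, end stop at 1.
- pot_white: steel sample pot with a white lid (may be absent), standing on the bench: round body 38 mm across and 20 mm high, lid 39 mm across from 20 to 28 mm, then a round grip knob 16 mm across from 28 to 50 mm above the underside; about 90 g. Origin: centre of the underside, z up the axis.
- bay_white (a point): middle of the floor of the white bay in the drawer (number 5 of 5 from the warmer's +y end, 56 mm apart); its floor pad and the patch on the face are white. The bay is 60 (x) x 52 (y) mm inside, its floor 12 mm above the bench, dividers and rear wall 22 mm high, face (front wall) 56 mm above the floor. Moves with the drawer; axes as the warmer's.
- heat_white (a joint): heater toggle of the white bay: white lever in line with that bay, rad: 0 = off, leaning 0.5 rad from upright to the front (-x), 1 = on, leaning 0.5 rad to the rear, swinging in the warmer's x-z plane. Starts off (0 to 0.06). Stays where it is left; takes about 0.06 N m (some 3 N) to move, end stop at 1.
- mix_1 (a joint): black mixer toggle between the red and yellow heaters, moves as they do (0 front, 1 rear); starts off (0 to 0.06) and must stay so
- mix_2 (a joint): black mixer toggle between the yellow and green heaters, moves as they do (0 front, 1 rear); starts on (0.94 to 1) and must stay so
- mix_3 (a joint): black mixer toggle between the green and blue heaters, moves as they do (0 front, 1 rear); starts off (0 to 0.06) and must stay so
- mix_4 (a joint): black mixer toggle between the blue and white heaters, moves as they do (0 front, 1 rear); starts on (0.94 to 1) and must stay so
Not all that is in view belongs to the job. What is meant by the pot_blue is not pink, and is the larger of those in its own colour.

How it is judged (in metres and radians):
On the way, in this order (a step that is already met when the one before it is completed fails the run):
1. the black-lidded pot stands in the tray and every coloured pot stands in the bay of its colour, with the drawer still open and every heater off (horizontal distance between pot_red and bay_red below 0.022 m and z of pot_red in the frame of bay_red between -0.006 and 0.006 m and angle between each of pot_red, pot_yellow, pot_green, pot_blue, pot_white, pot_old's own z axis and vertical below 0.15 rad and linear speed of each of pot_red, pot_yellow, pot_green, pot_blue, pot_white, pot_old below 0.03 m/s and horizontal distance between pot_yellow and bay_yellow below 0.022 m and z of pot_yellow in the frame of bay_yellow between -0.006 and 0.006 m and horizontal distance between pot_green and bay_green below 0.022 m and z of pot_green in the frame of bay_green between -0.006 and 0.006 m and horizontal distance between pot_blue and bay_blue below 0.022 m and z of pot_blue in the frame of bay_blue between -0.006 and 0.006 m and horizontal distance between pot_white and bay_white below 0.022 m and z of pot_white in the frame of bay_white between -0.006 and 0.006 m and x of pot_old in the frame of discard_tray between -0.05 and 0.05 m and y of pot_old in the frame of discard_tray between -0.05 and 0.05 m and z of pot_old in the frame of discard_tray below 0.012 m and value of joint drawer above 0.02 m and value of joint each of heat_red, heat_yellow, heat_green, heat_blue, heat_white below 0.2 rad), for 0.2 s.
2. the drawer is fully home, every heater still off (value of joint drawer below 0.004 m and value of joint each of heat_red, heat_yellow, heat_green, heat_blue, heat_white below 0.2 rad), for 0.2 s.
3. the heaters of all loaded bays, and only those, are on (((value of joint heat_red above 0.8 rad and horizontal distance between any of pot_red, pot_yellow, pot_green, pot_blue, pot_white and bay_red below 0.03 m) or (value of joint heat_red below 0.2 rad and not (horizontal distance between any of pot_red, pot_yellow, pot_green, pot_blue, pot_white and bay_red below 0.03 m))) and ((value of joint heat_yellow above 0.8 rad and horizontal distance between any of pot_red, pot_yellow, pot_green, pot_blue, pot_white and bay_yellow below 0.03 m) or (value of joint heat_yellow below 0.2 rad and not (horizontal distance between any of pot_red, pot_yellow, pot_green, pot_blue, pot_white and bay_yellow below 0.03 m))) and ((value of joint heat_green above 0.8 rad and horizontal distance between any of pot_red, pot_yellow, pot_green, pot_blue, pot_white and bay_green below 0.03 m) or (value of joint heat_green below 0.2 rad and not (horizontal distance between any of pot_red, pot_yellow, pot_green, pot_blue, pot_white and bay_green below 0.03 m))) and ((value of joint heat_blue above 0.8 rad and horizontal distance between any of pot_red, pot_yellow, pot_green, pot_blue, pot_white and bay_blue below 0.03 m) or (value of joint heat_blue below 0.2 rad and not (horizontal distance between any of pot_red, pot_yellow, pot_green, pot_blue, pot_white and bay_blue below 0.03 m))) and ((value of joint heat_white above 0.8 rad and horizontal distance between any of pot_red, pot_yellow, pot_green, pot_blue, pot_white and bay_white below 0.03 m) or (value of joint heat_white below 0.2 rad and not (horizontal distance between any of pot_red, pot_yellow, pot_green, pot_blue, pot_white and bay_white below 0.03 m)))), for 0.2 s.
At the end, for the whole second after the job is handed in: Coloured pots upright, at rest in their own bays (within 22 mm of the middle), old pot upright in the tray, drawer within 4 mm of home, heaters of loaded bays on (over 0.8 rad), of empty bays off (under 0.2), black toggles as at the start (within 0.2), amber bottle within 40 mm of its start (all of step 3 and horizontal distance between pot_red and bay_red below 0.022 m and z of pot_red in the frame of bay_red between -0.006 and 0.006 m and angle between each of pot_red, pot_yellow, pot_green, pot_blue, pot_white, pot_old's own z axis and vertical below 0.15 rad and linear speed of each of pot_red, pot_yellow, pot_green, pot_blue, pot_white, pot_old below 0.03 m/s and horizontal distance between pot_yellow and bay_yellow below 0.022 m and z of pot_yellow in the frame of bay_yellow between -0.006 and 0.006 m and horizontal distance between pot_green and bay_green below 0.022 m and z of pot_green in the frame of bay_green between -0.006 and 0.006 m and horizontal distance between pot_blue and bay_blue below 0.022 m and z of pot_blue in the frame of bay_blue between -0.006 and 0.006 m and horizontal distance between pot_white and bay_white below 0.022 m and z of pot_white in the frame of bay_white between -0.006 and 0.006 m and x of pot_old in the frame of discard_tray between -0.05 and 0.05 m and y of pot_old in the frame of discard_tray between -0.05 and 0.05 m and z of pot_old in the frame of discard_tray below 0.012 m and value of joint drawer below 0.004 m and not (value of joint mix_1 above 0.25 rad) and not (value of joint mix_2 below 0.75 rad) and not (value of joint mix_3 above 0.25 rad) and not (value of joint mix_4 below 0.75 rad) and distance of amber_bottle from where it was at the start of the episode below 0.04 m); the robot touches nothing.
It fails at once if a black mixer toggle is disturbed (pushed more than about 0.2 rad) (value of joint any of mix_1, mix_3 above 0.25 rad or value of joint any of mix_2, mix_4 below 0.75 rad).
It fails at once if the heater of an empty bay is switched on ((value of joint heat_red above 0.5 rad and not (horizontal distance between any of pot_red, pot_yellow, pot_green, pot_blue, pot_white and bay_red below 0.04 m)) or (value of joint heat_yellow above 0.5 rad and not (horizontal distance between any of pot_red, pot_yellow, pot_green, pot_blue, pot_white and bay_yellow below 0.04 m)) or (value of joint heat_green above 0.5 rad and not (horizontal distance between any of pot_red, pot_yellow, pot_green, pot_blue, pot_white and bay_green below 0.04 m)) or (value of joint heat_blue above 0.5 rad and not (horizontal distance between any of pot_red, pot_yellow, pot_green, pot_blue, pot_white and bay_blue below 0.04 m)) or (value of joint heat_white above 0.5 rad and not (horizontal distance between any of pot_red, pot_yellow, pot_green, pot_blue, pot_white and bay_white below 0.04 m))).
It fails at once if the amber bottle is moved more than 40 mm or knocked over (distance of amber_bottle from where it was at the start of the episode above 0.04 m or angle between amber_bottle's own z axis and vertical above 0.6 rad).
Of pot_red, pot_yellow, pot_green, pot_blue, pot_white only 3 to 4 are there at a start; the rules pass over those that are not, and their reading is None.
At some moment in a run one of pot_red, pot_yellow, pot_green, pot_blue, pot_white, pot_old may be knocked a few centimetres aside while the robot is not near it.
It also fails if it takes over 208 s, if anything falls off the work surface, if the arm or the gripper's body presses on something with over 40 N, if the wrist force passes 120 N, or if a joint passes its speed limit or range.

## Working session

There is one attempt and no reset: what is moved stays moved. The work goes in short steps, Python scripts to look and compute and a tool call to move; the robot and the scene stay as the last step left them, time stands still between calls to the robot, and variables do not carry over. Pictures are saved under pics/ and viewed, about 12 in all and at most 16, crops included, and the job is handed in when it is done.

Besides the shell and the picture viewer there is one more tool, called in YAML: its name, and indented under it one key for each argument. move_arm: Moves the arm, as the interface text tells. Its arguments: {"type":"object","properties":{"commands":{"type":"array"},"jaw":{"type":"number"}},"required":["commands"]}

```bash
ls; mkdir -p pics; cat > h.py <<'E'
import numpy as np, cv2
from plant import get_obs, snapshot, calibration, close_job, ctrl
def save(n,im): cv2.imwrite(f'pics/{n}.png', im[:,:,::-1])
def cloud(name, depth, c=None):
    c=c or calibration(name); K=c['mtx']; v,u=np.mgrid[:480,:640]
    P=np.stack([(u-K[0,2])/K[0,0]*depth, -(v-K[1,2])/K[1,1]*depth, -depth],-1)
    T=np.array(c['T']); return P@T[:3,:3].T+T[:3,3]
def plane(name,u,v,z):
    c=calibration(name);K=np.array(c['mtx']);T=np.array(c['T'])
    d=T[:3,:3]@np.array([(u-K[0,2])/K[0,0],-(v-K[1,2])/K[1,1],-1]);o=T[:3,3]
    return o+d*(z-o[2])/d[2]
E
python3 - <<'E'
from h import *
for n in ['scene','top']:
    im,d=snapshot(n); save(n,im); np.save(f'pics/{n}.npy',d)
    print(n,calibration(n))
print(calibration('wrist')); print(get_obs()); print([x for x in dir(ctrl) if x[0]!='_'], ctrl.grip_point_offset)
E
```

```text
pics
scene {'mtx': array([[477.56259259,   0.        , 323.62122864],
       [  0.        , 477.56259259, 235.61494422],
       [  0.        ,   0.        ,   1.        ]]), 'T': array([[ 0.78582483, -0.35689273,  0.5050811 ,  1.04511973],
       [ 0.618353  ,  0.46781068, -0.63150039, -0.61336998],
       [-0.01090444,  0.8085671 ,  0.58830293,  0.67190145],
       [ 0.        ,  0.        ,  0.        ,  1.        ]])}
top {'mtx': array([[441.52084934,   0.        , 317.07200333],
       [  0.        , 441.52084934, 239.90566706],
       [  0.        ,   0.        ,   1.        ]]), 'T': array([[ 0.02424133,  0.99640733, -0.08114668,  0.47203413],
       [-0.99885564,  0.02748828,  0.03913823,  0.02469494],
       [ 0.04122821,  0.08010505,  0.99593344,  0.92086976],
       [ 0.        ,  0.        ,  0.        ,  1.        ]])}
{'mtx': array([[371.64829954,   0.        , 315.91958054],
       [  0.        , 371.64829954, 237.7508297 ],
       [  0.        ,   0.        ,   1.        ]]), 'tool_from_camera': array([[-4.31558572e-04,  2.79691594e-01, -9.60089801e-01,
        -1.5789
[... 256 characters left out ...]
000e+00]])}
{'clock': 0.1, 'joint_pos': array([ 9.11635671e+01,  2.05888891e+01,  6.37897595e-01, -1.66222493e-02,
       -7.01348700e+01, -1.65068526e+01]), 'qvel': array([ 0.14109584,  0.00346054,  0.16203414,  0.12579346, -0.01286891,
       -0.05155451]), 'tau': array([-1.44786747e-03, -5.84162128e+01,  2.93752402e+01,  7.01555774e+00,
        1.01444384e-02, -4.80595770e-05]), 'tool_pos': array([0.17852397, 0.65050956, 0.22569374]), 'orientation': array([  6.19338453,  89.91272768, -99.15556097]), 'force': array([-0.20240116, -0.34280994, -0.58917274]), 'moment': array([-0.06601773,  0.02885711,  0.02707253]), 'opening': 0.08749838956608123}
['PlanningError', 'grip_point_offset'] 0.0188
```

View pics/top.png

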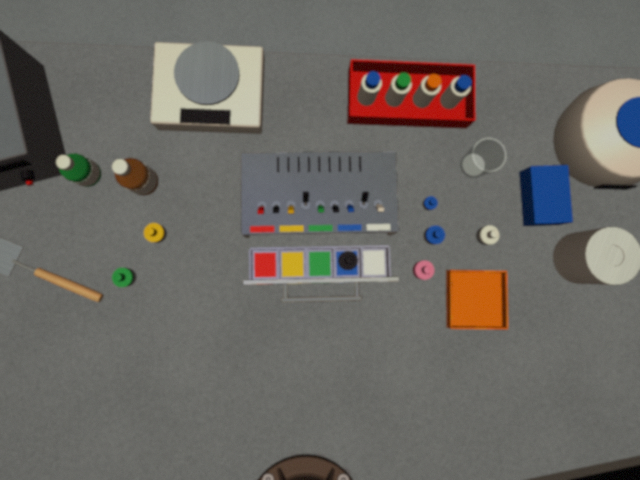

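View pics/scene.png

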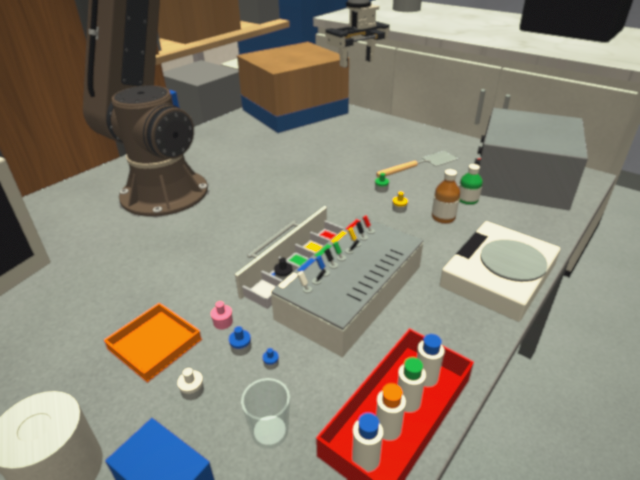

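Top view: yellow pot (153,233), green pot (122,277), white pot (489,235) and no red pot. The black-lidded pot is in the blue bay (347,260), and the tray is at (478,299). For pot_blue there are three candidates: blue (434,235), a smaller blue (430,203) and pink (424,270). The one at (434,235) fits because it is blue and the larger of the two blues. I'll confirm this in a crop while measuring.

```bash
python3 - <<'E'
from h import *
im=cv2.imread('pics/top.png')[:,:,::-1].copy(); d=np.load('pics/top.npy'); C=cloud('top',d)
cv2.imwrite('pics/crop1.png',cv2.resize(im[180:340,380:520,::-1],None,fx=4,fy=4,interpolation=cv2.INTER_CUBIC)[:600])
for n,(u,v) in dict(yellow=(153,233),green=(122,277),blue=(434,235),white=(489,235),old=(347,260),smallblue=(430,203),pink=(424,270)).items():
    b=C[v-16:v+17,u-16:u+17].reshape(-1,3)
    off=0.012 if n=='old' else 0
    z=b[:,2]-off; lid=b[(z>.02)&(z<.034)]; kn=b[(z>.042)&(z<.056)]
    f=lambda q:((q.max(0)+q.min(0))/2)[:2].round(4) if len(q)>2 else None
    print(n,len(lid),f(lid),len(kn),kn.mean(0).round(4) if len(kn) else None)
hsv=cv2.cvtColor(im,cv2.COLOR_RGB2HSV)
# drawer pads
for n,(u,v) in dict(r=(265,265),y=(292,264),g=(319,263),b=(347,262),w=(374,262)).items():
    p=plane('top',u,v,.013); print('pad',n,p.round(4), C[v,u].round(4))
m=((hsv[...,0]>5)&(hsv[...,0]<16)&(hsv[...,1]>180)&(hsv[...,2]>120)).astype(np.uint8); m[:255]=0;m[:, :440]=0
cn=max(cv2.findContours(m,0,2)[0],key=cv2.contourArea); r=cv2.minAreaRect(cn); print('tray',r,plane('top',*r[0],.026))
# warmer top corners by cloud
w=C[130:245,230:410].reshape(-1,3); w=w[(w[:,2]>.07)&(w[:,2]<.082)]
print('warmer',cv2.minAreaRect(w[:,:2].astype(np.float32)*1000), w[:,2].mean())
h=C[280:302,280:365].reshape(-1,3); h=h[(h[:,2]>.043)&(h[:,2]<.06)]; print('handle',len(h),cv2.minAreaRect(h[:,:2].astype(np.float32)*1000) if len(h) else None)
f=C[272:290,240:400].reshape(-1,3); f=f[(f[:,2]>.062)&(f[:,2]<.074)]; print('face',cv2.minAreaRect(f[:,:2].astype(np.float32)*1000))
E
```

```text
yellow 250 [0.5517 0.3175] 59 [0.552  0.3161 0.0498]
green 262 [0.4614 0.3738] 65 [0.4616 0.373  0.0495]
blue 234 [ 0.5637 -0.254 ] 55 [ 0.5636 -0.2528  0.0496]
white 228 [ 0.5668 -0.3664] 56 [ 0.5663 -0.3655  0.0497]
old 429 [ 0.5045 -0.0715] 53 [ 0.5057 -0.073   0.0624]
smallblue 88 [ 0.631  -0.2462] 0 None
pink 241 [ 0.4913 -0.2316] 54 [ 0.4909 -0.2303  0.05  ]
pad r [0.4916 0.0943 0.013 ] [0.4916 0.0944 0.0121]
pad y [0.495  0.0393 0.013 ] [0.4951 0.0393 0.0109]
pad g [ 0.4985 -0.0161  0.013 ] [ 0.4985 -0.0161  0.0141]
pad b [ 0.502  -0.0738  0.013 ] [ 0.5004 -0.0687  0.0607]
pad w [ 0.5034 -0.1298  0.013 ] [ 0.5034 -0.1298  0.013 ]
tray ((478.5, 299.4999694824219), (56.99999237060547, 56.99999237060547), 0.0) [ 0.43189569 -0.34352155  0.026     ]
warmer ((635.1784057617188, -11.76898193359375), (160.38475036621094, 304.8757019042969), 2.642453908920288) 0.07655927758164412
handle 520 ((441.4356994628906, -20.83483123779297), (35.852264404296875, 159.02865600585938), 2.1402552127838135)
face ((464.7627868652344, -19.486190795898438), (7.994259357452393, 297.57818603515625), 2.608077049255371)
```

View pics/crop1.png

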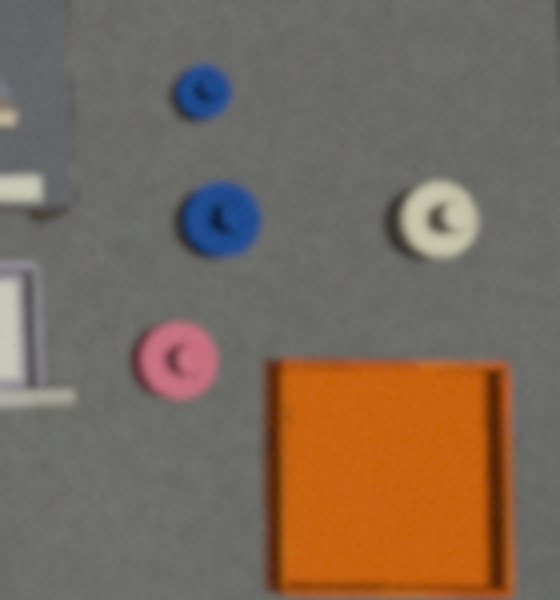

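The enlarged crop confirms it: the big blue lid at crop (220,219), image (434,235), matches the white and pink lids in size. The one at crop (203,92) is clearly smaller. So pot_blue is at about (0.564, -0.253). Next I'll add a move helper and check the bottle clearance.

```bash
cat >> h.py <<'E'
from scipy.spatial.transform import Rotation as Ro
def pose():
    o=get_obs(); return o,np.array(o['tool_pos']),Ro.from_euler('xyz',o['orientation'],degrees=True).as_matrix()
def go(t,yaw=None):
    """t: world TCP target; yaw: wanted heading (deg) of tool z (jaw axis), mod 180. prints shift in tool axes AFTER the spin (cm) + spin rad"""
    o,p,R=pose(); s=0
    if yaw is not None:
        a=np.degrees(np.arctan2(R[1,2],R[0,2])); e=(yaw-a+90)%180-90; s=-np.radians(e)
        R=R@Ro.from_euler('x',s).as_matrix()
    print('at',p.round(4),'cm',(R.T@(np.array(t)-p)*100).round(2),'spin',round(s,3))
def pots(names=None,z0=0):
    im,d=snapshot('top'); C=cloud('top',d); z=C[...,2]
    return im,C
E
python3 - <<'E'
from h import *
o,p,R=pose(); print(R.round(3))
d=np.load('pics/top.npy');C=cloud('top',d)
b=C[150:200,50:165].reshape(-1,3)
for lo,hi in((.12,.14),(.09,.12)):
    q=b[(b[:,2]>lo)&(b[:,2]<hi)]
    for s in(q[q[:,1]<.43],q[q[:,1]>=.43]): print(lo,len(s),s.min(0).round(3),s.max(0).round(3),s.mean(0).round(3))
go([.506,-.072,.2],92.6)
E
```

```text
[[-0.     0.964 -0.265]
 [-0.002 -0.265 -0.964]
 [-1.     0.     0.002]]
0.12 219 [0.646 0.336 0.12 ] [0.672 0.365 0.134] [0.659 0.349 0.129]Traceback (most recent call last):
  File "<stdin>", line 7, in <module>
    return umr_minimum(a, axis, None, out, keepdims, initial, where)
ValueError: zero-size array to reduction operation minimum which has no identity
```

```bash
python3 - <<'E'
from h import *
go([.505,-.0725,.16],92.6)
E
```

```text
at [0.1785 0.6505 0.2257] cm [ 6.67 29.34 73.7 ] spin -0.313
```

move_arm:
  commands:
    - [[0,0,0,-0.104],[0,0,0,-0.104],[0,0,0,-0.105],[0,3,3.5,0],[0,3,3.5,0],[0,3,3.5,0],[0,3,3.5,0],[0,3,3.5,0]]
  jaw: 5

```text
clock: 0.9
tool_pos: [0.3372, 0.4812, 0.2263]
orientation: [-28.8, 90.0, -116.2]
force: [0.8, 0.8, -0.0]
opening: 0.0501
```

move_arm:
  commands:
    - [[0,2,4.5,0],[0,2,4.5,0],[0,2,4.5,0],[0,2,4.5,0],[0,2,4.5,0],[0,2,4.5,0],[0,2,4.5,0],[0,0,4.5,0]]

```text
clock: 1.7
tool_pos: [0.4938, 0.1277, 0.2261]
orientation: [-22.5, 90.0, -110.0]
force: [0.5, 0.1, -1.4]
opening: 0.0498
```

move_arm:
  commands:
    - [[0,0,4,0],[0,0,4,0],[0,0,4,0],[0,0,4,0],[0,0,3,0],[1,0,0,0],[0,0,0,0],[0,0,0,0]]

```text
clock: 2.5
tool_pos: [0.5009, -0.0599, 0.2162]
orientation: [-83.7, 89.9, -171.1]
force: [-0.9, 0.5, -0.1]
opening: 0.0497
```

```bash
python3 - <<'E'
from h import *
o,p,R=pose(); im,d=snapshot('wrist'); save('w1',im); print(o['clock'],R.round(3))
go([.505,-.0725,.043],92.6)
c=calibration('wrist');print(d[d>0].min(), d[200:400:40,200:440:40].round(3))
E
```

```text
2.5 [[-0.001  0.999  0.045]
 [-0.     0.045 -0.999]
 [-1.    -0.001  0.   ]]
at [ 0.5011 -0.0596  0.2166] cm [17.36  0.33  1.3 ] spin 0.001
0.05000051 [[0.364 0.345 0.366 0.337 0.345 0.366]
 [0.366 0.365 0.365 0.365 0.356 0.365]
 [0.346 0.166 0.402 0.403 0.406 0.165]
 [0.085 0.088 0.089 0.089 0.088 0.088]
 [0.084 0.129 0.432 0.434 0.433 0.119]]
```

View pics/w1.png

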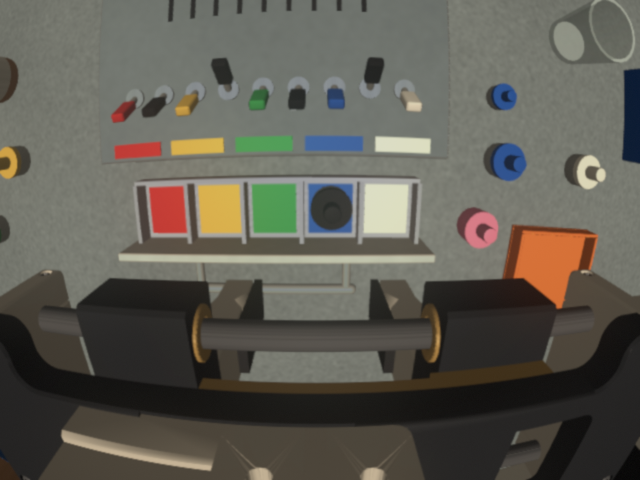

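The wrist view shows the black lid in the blue bay at (331,207) and the finger tips at (260,470) and (373,470). I'll build a wrist cloud to cross-check positions.

```bash
cat >> h.py <<'E'
def wcloud():
    o,p,R=pose(); im,d=snapshot('wrist'); c=calibration('wrist'); K=c['mtx']; T=c['tool_from_camera']
    v,u=np.mgrid[:480,:640]; x=(u-K[0,2])/K[0,0]; y=(v-K[1,2])/K[1,1]; th=np.hypot(x,y)+1e-9; s=np.tan(np.minimum(th,1.45))/th
    P=np.stack([x*s*d,-y*s*d,-d],-1)@T[:3,:3].T+T[:3,3]
    return im,P@R.T+p
def tcloud():
    im,d=snapshot('top'); return im,cloud('top',d)
def knob(C,xy,base=0.,r=.03):
    """knob-top and lid centres near world xy"""
    m=(np.hypot(C[...,0]-xy[0],C[...,1]-xy[1])<r)
    z=C[...,2]-base; q=C[m&(z>.044)&(z<.056)]
    if len(q)<5: return None
    c=np.median(q,0)[:2]; m2=(np.hypot(C[...,0]-c[0],C[...,1]-c[1])<.03)&(z>.0245)&(z<.031); l=C[m2]
    e=cv2.minEnclosingCircle(l[:,:2].astype(np.float32)*1000) if len(l)>5 else None
    return len(q),q.mean(0).round(4),e
E
python3 - <<'E'
from h import *
im,C=wcloud(); im2,C2=tcloud()
for n,xy,b in(('old',(.505,-.072),.012),('blue',(.563,-.253),0),('white',(.566,-.366),0),('yellow',(.552,.316),0),('green',(.461,.373),0)): print(n,knob(C,xy,b),knob(C2,xy,b))
go([.505,-.0725,.043],92.6)
E
```

```text
old (276, array([ 0.5071, -0.0739,  0.0614]), ((506.5015563964844, -74.217041015625), 19.865478515625)) None
blue (203, array([ 0.5648, -0.2532,  0.0492]), ((564.7926025390625, -254.7853240966797), 20.41434669494629)) None
white (144, array([ 0.5676, -0.3655,  0.0489]), ((567.72119140625, -367.2518310546875), 20.117839813232422)) None
yellow (22, array([0.5518, 0.3098, 0.0457]), ((552.1538696289062, 316.4153747558594), 20.719463348388672)) (55, array([0.5521, 0.3165, 0.0502]), ((554.2372436523438, 317.295166015625), 19.900754928588867))
green None None
at [ 0.5013 -0.0594  0.2168] cm [17.38  0.3   1.33] spin 0.001
```

move_arm:
  commands:
    - [[0,0.55,1.45,0],[4,0,0,0],[4,0,0,0],[4,0,0,0],[2,0,0,0],[0,0,0,0],[0,0,0,0]]

```text
clock: 3.35
tool_pos: [0.5079, -0.074, 0.0772]
orientation: [26.4, 90.0, -61.0]
force: [-0.8, 0.6, 1.0]
opening: 0.0499
```

move_arm:
  commands:
    - [[1,0,0,0],[1,0,0,0],[0.7,0,0,0],[0.6,0,0,0],[0,0,0,0],[0,0,0,0]]

```text
clock: 3.95
tool_pos: [0.5072, -0.0746, 0.0435]
orientation: [-65.2, 90.0, -152.6]
force: [-0.1, 0.2, 0.5]
opening: 0.05
```

```bash
python3 - <<'E'
from h import *
im,C2=tcloud(); save('t2',im); 
go([.5065,-.074,.0435],92.6)
E
```

```text
at [ 0.5074 -0.0745  0.0437] cm [ 0.02 -0.09 -0.05] spin -0.0
```

View pics/t2.png

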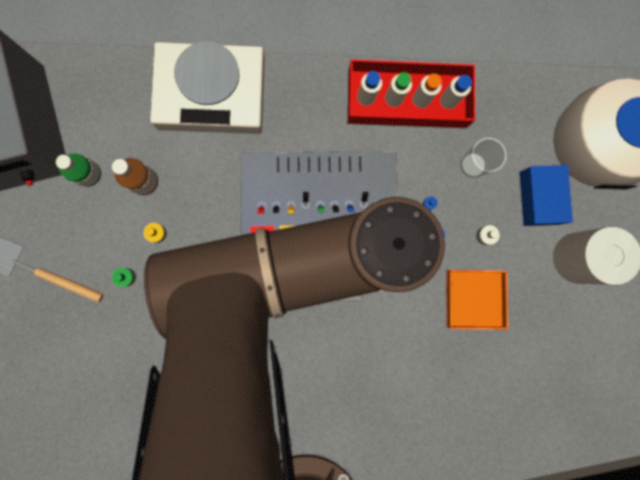

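The arm hides part of the view. The green pot is still at (122,277), yellow (153,233) and white (489,235) haven't moved, and the tray is at (478,299). Gripping the old pot now.

move_arm:
  commands:
    - [[0,0,0,0],[0,0,0,0],[0,0,0,0],[0,0,0,0],[0,0,0,0],[-1,0,0,0],[-2,0,0,0],[-2,0,0,0]]
  jaw: 0

```text
clock: 4.8
tool_pos: [0.5069, -0.0746, 0.0944]
orientation: [-75.7, 89.9, -163.1]
force: [-0.9, 0.0, -0.9]
opening: 0.015
```

move_arm:
  commands:
    - [[-3,0,0,0],[-2,0,0,0],[0,0,0,0],[0,0,0,0]]

```text
clock: 5.2
tool_pos: [0.5072, -0.0744, 0.1442]
orientation: [111.5, 89.9, 24.0]
force: [0.0, -0.4, -1.5]
opening: 0.015
```

```bash
python3 - <<'E'
from h import *
print(get_obs()['opening'])
go([.432,-.3435,.037],92.6)
E
```

```text
0.015012172535118135
at [ 0.5072 -0.0744  0.1442] cm [10.7  -8.75 26.55] spin -0.0
```

move_arm:
  commands:
    - [[0,-1.25,3.8,0],[0,-1.25,3.8,0],[0,-1.25,3.8,0],[0,-1.25,3.8,0],[0,-1.25,3.8,0],[0,-1.25,3.8,0],[0,-1.25,3.75,0],[0,0,0,0]]

```text
clock: 6.0
tool_pos: [0.4296, -0.3467, 0.142]
orientation: [-105.2, 89.8, 167.1]
force: [-1.0, 0.9, -1.5]
opening: 0.0151
```

move_arm:
  commands:
    - [[3,0,0,0],[3,0,0,0],[2,0,0,0],[1,0,0,0],[0.8,0,0,0],[0.6,0,0,0],[0,0,0,0],[0,0,0,0]]

```text
clock: 6.8
tool_pos: [0.4323, -0.3438, 0.0402]
orientation: [61.9, 89.9, -25.4]
force: [0.3, 1.0, -0.8]
opening: 0.0155
```

```bash
python3 - <<'E'
from h import *
print(get_obs()['opening'],get_obs()['force'])
go([.432,-.3435,.0355],92.6)
E
```

```text
0.015465955840896247 [ 0.26857633  0.97732772 -0.81929137]
at [ 0.4323 -0.3438  0.0402] cm [ 0.47 -0.03 -0.03] spin 0.0
```

move_arm:
  commands:
    - [[0.2,0,0,0],[0.2,0,0,0],[0,0,0,0]]

```text
clock: 7.1
tool_pos: [0.4319, -0.3437, 0.0356]
orientation: [76.3, 90.0, -11.1]
force: [0.1, 0.8, -1.6]
opening: 0.0152
```

move_arm:
  commands:
    - [[0,0,0,0],[0,0,0,0],[0,0,0,0],[-1,0,0,0],[-2,0,0,0],[-4,0,0,0],[-4,0,0,0],[0,0,0,0]]
  jaw: 5

```text
clock: 7.9
tool_pos: [0.435, -0.3454, 0.1522]
orientation: [59.5, 89.4, -27.8]
force: [0.5, -0.8, -0.0]
opening: 0.0496
```

```bash
python3 - <<'E'
from h import *
im,C=wcloud(); save('w2',im)
for n,xy,b in(('old',(.432,-.343),.004),('blue',(.563,-.253),0),('white',(.566,-.366),0)): print(n,knob(C,xy,b))
go([.5648,-.2545,.031],92.6)
E
```

```text
old (372, array([ 0.4317, -0.3435,  0.0533]), ((431.1150207519531, -343.47283935546875), 19.826539993286133))
blue (363, array([ 0.5635, -0.2555,  0.0492]), ((564.0944213867188, -254.9082794189453), 19.983360290527344))
white (391, array([ 0.5663, -0.3673,  0.0495]), ((567.1298828125, -367.4801330566406), 19.987468719482422))
at [ 0.4337 -0.3445  0.1495] cm [11.9  13.43 -8.43] spin 0.0
```

View pics/w2.png

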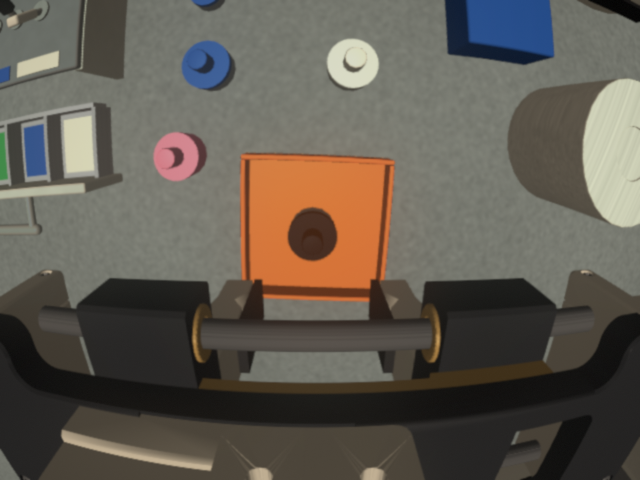

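The old pot stands upright in the tray at (313,235). The blue pot is at (206,64), white at (353,63), pink at (177,156), all undisturbed. Next is blue.

move_arm:
  commands:
    - [[0,4.5,-2.8,0],[0,4.5,-2.8,0],[0,4.4,-2.85,0],[4,0,0,0],[3,0,0,0],[2,0,0,0],[0,0,0,0],[0,0,0,0]]

```text
clock: 8.75
tool_pos: [0.5547, -0.2581, 0.0555]
orientation: [-88.4, 89.9, -175.8]
force: [-0.1, -0.7, 0.4]
opening: 0.0501
```

```bash
python3 - <<'E'
from h import *
im,C=wcloud(); print(knob(C,(.563,-.255),0))
go([.5642,-.255,.0315],92.6)
E
```

```text
(891, array([ 0.5651, -0.2544,  0.0493]), ((564.1553955078125, -254.70155334472656), 19.839555740356445))
at [ 0.5554 -0.2583  0.0564] cm [ 2.49  0.89 -0.29] spin 0.0
```

move_arm:
  commands:
    - [[0,0.9,-0.3,0],[1,0,0,0],[0.8,0,0,0],[0.7,0,0,0],[0,0,0,0],[0,0,0,0]]

```text
clock: 9.4
tool_pos: [0.5635, -0.2547, 0.0302]
orientation: [-92.5, 90.0, -179.9]
force: [-0.3, -0.3, -0.2]
opening: 0.0502
```

move_arm:
  commands:
    - [[0,0,0,0],[0,0,0,0],[0,0,0,0],[0,0,0,0],[0,0,0,0],[-1,0,0,0],[-2,0,0,0],[-2,0,0,0]]
  jaw: 0

```text
clock: 10.2
tool_pos: [0.5634, -0.2546, 0.0813]
orientation: [-98.3, 89.9, 174.3]
force: [0.4, 0.0, -1.4]
opening: 0.0152
```

move_arm:
  commands:
    - [[-3,0,0,0],[-2,0,0,0],[0,0,0,0],[0,0,0,0]]

```text
clock: 10.6
tool_pos: [0.5638, -0.2545, 0.1313]
orientation: [95.6, 89.9, 8.2]
force: [-0.4, -0.9, -1.8]
opening: 0.015
```

```bash
python3 - <<'E'
from h import *
print(get_obs()['opening'])
im,C=wcloud()
f=C[(C[...,2]>.062)&(C[...,2]<.074)&(C[...,0]<.50)&(C[...,0]>.43)&(abs(C[...,1]+.02)<.17)]
print('face',cv2.minAreaRect(f[:,:2].astype(np.float32)*1000) if len(f) else None)
go([.5014,-.0734,.0445],92.6)
E
```

```text
0.014999657803452466
face ((468.41900634765625, -92.92375183105469), (9.66994571685791, 64.96653747558594), 2.90183687210083)
at [ 0.5633 -0.2544  0.1303] cm [  8.59  -5.36 -18.36] spin -0.0
```

move_arm:
  commands:
    - [[0,-2.7,-3.2,0],[0,-2.7,-3.2,0],[0,0,-4,0],[0,0,-4,0],[0,0,-4,0],[0,0,0,0],[0,0,0,0]]

```text
clock: 11.35
tool_pos: [0.501, -0.0724, 0.1299]
orientation: [-82.2, 89.9, -169.5]
force: [-0.4, -0.3, -1.1]
opening: 0.0151
```

```bash
python3 - <<'E'
from h import *
im,C=wcloud(); save('w3',im)
f=C[(C[...,2]>.062)&(C[...,2]<.074)&(C[...,0]<.50)&(C[...,0]>.43)&(abs(C[...,1]+.02)<.17)]
print('face',cv2.minAreaRect(f[:,:2].astype(np.float32)*1000))
r=C[(C[...,2]>.030)&(C[...,2]<.038)&(C[...,0]<.56)&(C[...,0]>.48)&(C[...,1]>-.17)&(C[...,1]<.13)]
print('walls',cv2.minAreaRect(r[:,:2].astype(np.float32)*1000))
go([.5016,-.0734,.0445],92.6)
E
```

```text
face ((460.7569274902344, 81.48600769042969), (8.918713569641113, 80.03324890136719), 2.631258010864258)
walls ((504.6908264160156, -17.797027587890625), (59.732704162597656, 285.2795104980469), 2.164714813232422)
at [ 0.5011 -0.0732  0.1299] cm [8.54 0.07 0.02] spin 0.001
```

View pics/w3.png

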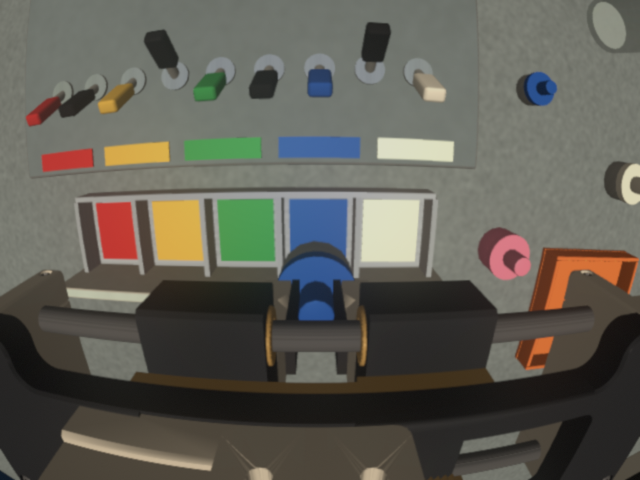

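The pot is held over the blue bay (pad at (317,230)). Nothing is in the way, so I'm lowering it.

move_arm:
  commands:
    - [[3,0.1,0.03,0],[2.5,0,0,0],[1.5,0,0,0],[0.8,0,0,0],[0.6,0,0,0],[0.3,0,0,0],[0,0,0,0],[0,0,0,0]]

```text
clock: 12.2
tool_pos: [0.503, -0.0735, 0.0441]
orientation: [94.1, 89.9, 6.7]
force: [0.0, -1.1, -1.0]
opening: 0.0151
```

move_arm:
  commands:
    - [[0,0,0,0],[0,0,0,0],[0,0,0,0],[-1,0,0,0],[-2,0,0,0],[-4,0,0,0],[-4,0,0,0],[0,0,0,0]]
  jaw: 4

```text
clock: 13.0
tool_pos: [0.506, -0.0733, 0.16]
orientation: [91.1, 89.4, 3.8]
force: [-0.2, 0.1, -0.9]
opening: 0.0398
```

```bash
python3 - <<'E'
from h import *
o,p,R=pose();im,C=wcloud(); print(p,knob(C,(.502,-.0735),.012), 'white',knob(C,(.567,-.367)))
go([.567,-.3675,.0315],92.6)
E
```

```text
[ 0.50602843 -0.07327031  0.1600137 ] (383, array([ 0.5038, -0.0737,  0.0611]), ((503.60125732421875, -73.62007904052734), 19.79354476928711)) white (180, array([ 0.5676, -0.3653,  0.0488]), ((567.7896118164062, -367.07623291015625), 20.272140502929688))
at [ 0.5045 -0.0732  0.1574] cm [12.59  4.82 29.7 ] spin 0.0
```

```bash
python3 - <<'E'
from h import *
C=cloud('top',np.load('pics/top.npy'))
b=C[150:240,510:580].reshape(-1,3); b=b[b[:,2]>.03]; print('box',b.min(0).round(3),b.max(0).round(3))
b=C[225:300,550:640].reshape(-1,3); b=b[b[:,2]>.03]; print('roll',b.min(0).round(3),b.max(0).round(3))
E
```

```text
box [ 0.472 -0.557  0.03 ] [0.749 0.025 0.921]
roll [ 0.471 -0.621  0.03 ] [0.579 0.025 0.921]
```

move_arm:
  commands:
    - [[0,0,4.5,0],[0,0,4.5,0],[0,0,4.5,0],[0,1.2,4.5,0],[0,1.2,4.5,0],[0,1.2,4.5,0],[0,1.2,2.7,0],[0,0,0,0]]

```text
clock: 13.85
tool_pos: [0.5639, -0.3712, 0.1517]
orientation: [-98.5, 89.9, 173.9]
force: [-0.9, 0.5, -0.6]
opening: 0.0399
```

```bash
python3 - <<'E'
from h import *
im,C=wcloud(); print('white',knob(C,(.567,-.367)))
go([.567,-.367,.0315],92.6);go([.567,-.367,.0315],125)
E
```

```text
white (372, array([ 0.5678, -0.3679,  0.0493]), ((567.1061401367188, -367.8903503417969), 19.79334259033203))
at [ 0.5633 -0.3694  0.1518] cm [12.03  0.41 -0.21] spin -0.003
at [ 0.5633 -0.3694  0.1518] cm [12.03  0.46  0.04] spin -0.568
```

```bash
python3 - <<'E'
from h import *
im,C=wcloud(); hsv=cv2.cvtColor(im,cv2.COLOR_RGB2HSV)
m=(hsv[...,0]>100)&(hsv[...,0]<125)&(hsv[...,1]>120)&(C[...,1]<-.41)&(C[...,2]<.3)&(C[...,2]>-.01)
q=C[m]; print(len(q),np.percentile(q,[1,50,99],axis=0).round(3))
q=C[(C[...,1]<-.44)&(C[...,0]<.58)&(C[...,2]>.03)&(C[...,2]<.25)&(C[...,0]>.45)]; print('roll',len(q), np.percentile(q,[1,50,99],axis=0).round(3) if len(q) else '')
E
```

```text
16521 [[ 0.595 -0.526  0.012]
 [ 0.653 -0.479  0.05 ]
 [ 0.71  -0.445  0.052]]
roll 9289 [[ 0.487 -0.608  0.032]
 [ 0.559 -0.531  0.109]
 [ 0.58  -0.442  0.237]]
```

move_arm:
  commands:
    - [[4,0.45,-0.15,0],[3,0,0,0],[2,0,0,0],[1,0,0,0],[1,0,0,0],[1.1,0,0,0],[0,0,0,0],[0,0,0,0]]

```text
clock: 14.75
tool_pos: [0.5686, -0.3664, 0.033]
orientation: [51.2, 90.0, -36.3]
force: [-0.1, 0.8, 0.5]
opening: 0.0398
```

move_arm:
  commands:
    - [[0,0,0,0],[0,0,0,0],[0,0,0,0],[0,0,0,0],[0,0,0,0],[-1,0,0,0],[-2,0,0,0],[-2,0,0,0]]
  jaw: 0

```text
clock: 15.55
tool_pos: [0.568, -0.3662, 0.0832]
orientation: [-110.9, 89.9, 161.7]
force: [1.2, 0.7, -1.1]
opening: 0.0152
```

move_arm:
  commands:
    - [[-3,0,0,0],[-2,0,0,0],[0,-3,0,0],[0,-3,0,0],[0,0,0,0],[0,0,0,0]]

```text
clock: 16.15
tool_pos: [0.5082, -0.3692, 0.1336]
orientation: [66.1, 89.9, -21.4]
force: [0.4, -0.6, -1.3]
opening: 0.0149
```

```bash
python3 - <<'E'
from h import *
print(get_obs()['opening'])
go([.5045,-.1295,.0445],92.6)
E
```

```text
0.014887656829745126
at [ 0.5082 -0.3692  0.1336] cm [  8.9    0.71 -23.97] spin -0.001
```

move_arm:
  commands:
    - [[0,0.1,-4,0],[0,0.1,-4,0],[0,0.1,-4,0],[0,0.1,-4,0],[0,0.1,-4,0],[0,0.1,-3.95,0],[0,0,0,0],[0,0,0,0]]

```text
clock: 16.95
tool_pos: [0.5045, -0.1283, 0.133]
orientation: [81.6, 90.0, -5.6]
force: [-0.1, -0.4, -0.9]
opening: 0.0153
```

```bash
python3 - <<'E'
from h import *
im,C=wcloud(); print('blue',knob(C,(.5035,-.0735),.012))
go([.5045,-.1295,.0455],92.6)
E
```

```text
blue (449, array([ 0.5043, -0.0742,  0.0611]), ((503.1679382324219, -74.0126953125), 20.081684112548828))
at [ 0.5043 -0.1291  0.1328] cm [8.73 0.01 0.04] spin 0.001
```

move_arm:
  commands:
    - [[3,0,0.04,0],[2.5,0,0,0],[1.5,0,0,0],[0.8,0,0,0],[0.6,0,0,0],[0.3,0,0,0],[0,0,0,0],[0,0,0,0]]

```text
clock: 17.8
tool_pos: [0.504, -0.13, 0.0462]
orientation: [87.4, 89.9, -0.0]
force: [0.9, -1.0, -1.7]
opening: 0.015
```

move_arm:
  commands:
    - [[0,0,0,0],[0,0,0,0],[0,0,0,0],[-1,0,0,0],[-2,0,0,0],[-4,0,0,0],[-4,0,0,0],[0,0,0,0]]
  jaw: 3

```text
clock: 18.6
tool_pos: [0.5071, -0.1301, 0.1621]
orientation: [84.6, 89.4, -2.7]
force: [0.1, 0.7, 0.2]
opening: 0.0298
```

```bash
python3 - <<'E'
from h import *
im,C=wcloud(); print('blue',knob(C,(.5035,-.0735),.012),'white',knob(C,(.5045,-.1295),.012))
im,C=tcloud(); print('yellow',knob(C,(.552,.3165)),'green',knob(C,(.4615,.373)),'old',knob(C,(.432,-.343),.004))
go([.5522,.317,.0315],92.6)
E
```

```text
blue (362, array([ 0.5043, -0.0742,  0.0611]), ((503.2139892578125, -73.93788146972656), 20.125507354736328)) white (383, array([ 0.5026, -0.1307,  0.0613]), ((497.58758544921875, -131.03045654296875), 24.613279342651367))
yellow (56, array([0.552 , 0.3163, 0.0498]), ((552.370849609375, 317.2006530761719), 19.84200668334961)) green (62, array([0.4615, 0.3733, 0.05  ]), ((460.8645324707031, 374.2337341308594), 20.084156036376953)) old (14, array([ 0.4257, -0.3413,  0.0533]), ((425.19207763671875, -341.62969970703125), 19.17866325378418))
at [ 0.5042 -0.1298  0.1574] cm [ 12.63   6.78 -44.41] spin -0.0
```

move_arm:
  commands:
    - [[0,0,-4.5,0],[0,0,-4.5,0],[0,0,-4.5,0],[0,0,-4.5,0],[0,0,-4.5,0],[0,0,-4.5,0],[0,0,-4.5,0],[0,0,-4.5,0]]
  jaw: 4

```text
clock: 19.5
tool_pos: [0.4862, 0.2311, 0.1547]
orientation: [-50.6, 89.9, -138.0]
force: [1.1, -0.1, -0.3]
opening: 0.0396
```

move_arm:
  commands:
    - [[0,2.3,-3,0],[0,2.3,-3,0],[0,2.2,-2.4,0],[0,0,0,0],[0,0,0,0]]

```text
clock: 20.0
tool_pos: [0.5508, 0.3165, 0.1536]
orientation: [-50.9, 89.8, -138.3]
force: [-0.6, -1.0, -0.4]
opening: 0.0402
```

```bash
python3 - <<'E'
from h import *
im,C=wcloud(); k=knob(C,(.5522,.3165)); print('yellow',k,'green',knob(C,(.4615,.373)))
go([.5525,.3165,.0315],92.6)
b=C[(C[...,1]>.28)&(C[...,0]>.60)&(C[...,2]>.1)&(C[...,2]<.14)&(C[...,1]<.42)]; print(len(b),np.percentile(b,[1,50,99],axis=0).round(3) if len(b) else '')
E
```

```text
yellow (364, array([0.5537, 0.3172, 0.0492]), ((553.2531127929688, 316.9391784667969), 19.8787784576416)) green None
at [0.5506 0.316  0.1541] cm [12.26  0.22 -0.06] spin -0.0
3133 [[0.645 0.334 0.1  ]
 [0.658 0.348 0.129]
 [0.673 0.363 0.131]]
```

move_arm:
  commands:
    - [[4,0.25,-0.1,0],[3,0,0,0],[2,0,0,0],[1.2,0,0,0],[1.1,0,0,0],[1,0,0,0],[0,0,0,0],[0,0,0,0]]

```text
clock: 20.85
tool_pos: [0.5542, 0.318, 0.0331]
orientation: [119.6, 90.0, 32.2]
force: [-0.7, -0.3, -0.3]
opening: 0.0399
```

move_arm:
  commands:
    - [[0,0,0,0],[0,0,0,0],[0,0,0,0],[0,0,0,0],[0,0,0,0],[-1,0,0,0],[-2,0,0,0],[-2,0,0,0]]
  jaw: 0

```text
clock: 21.65
tool_pos: [0.5537, 0.3176, 0.0832]
orientation: [-45.9, 89.9, -133.3]
force: [0.9, 0.7, -0.1]
opening: 0.015
```

move_arm:
  commands:
    - [[-3,0,0,0],[-2,0,0,0],[0,-2.8,0,0],[0,-2.8,0,0],[0,0,0,0],[0,0,0,0]]

```text
clock: 22.25
tool_pos: [0.4978, 0.3156, 0.1336]
orientation: [131.1, 89.9, 43.7]
force: [1.1, 0.3, -1.6]
opening: 0.015
```

```bash
python3 - <<'E'
from h import *
print(get_obs()['opening'])
go([.498,.0383,.0445],92.6)
E
```

```text
0.015003638322880167
at [0.4978 0.3156 0.1336] cm [ 8.89 -1.24 27.71] spin 0.001
```

move_arm:
  commands:
    - [[0,-0.2,4,0],[0,-0.2,4,0],[0,-0.2,4,0],[0,-0.2,4,0],[0,-0.2,4,0],[0,-0.2,4,0],[0,0,3.7,0],[0,0,0,0]]

```text
clock: 23.05
tool_pos: [0.4986, 0.0345, 0.1327]
orientation: [-44.5, 90.0, -132.1]
force: [0.3, 0.4, -1.6]
opening: 0.0146
```

```bash
python3 - <<'E'
from h import *
im,C=wcloud(); print('blue',knob(C,(.5035,-.0735),.012),'white',knob(C,(.5035,-.1305),.012))
go([.498,.0383,.0455],92.6)
save('w4',im)
E
```

```text
blue (394, array([ 0.5046, -0.0724,  0.0611]), ((503.6900634765625, -73.52633666992188), 20.020448684692383)) white (436, array([ 0.4969, -0.1295,  0.0613]), ((497.1591491699219, -129.34388732910156), 25.693675994873047))
at [0.499  0.036  0.1328] cm [ 8.73 -0.09 -0.23] spin -0.004
```

View pics/w4.png

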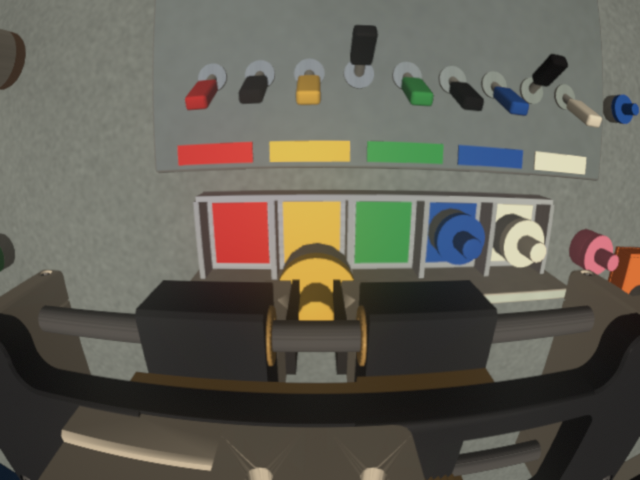

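The blue pot (459,236) and the white pot (523,242) are in their bays, and the yellow pot is centred over its own bay (pad at (312,228)). Lowering it.

move_arm:
  commands:
    - [[3,-0.05,-0.2,0],[2.5,0,0,0],[1.5,0,0,0],[0.8,0,0,0],[0.6,0,0,0],[0.3,0,0,0],[0,0,0,0],[0,0,0,0]]

```text
clock: 23.9
tool_pos: [0.4984, 0.0403, 0.0461]
orientation: [108.3, 89.9, 20.9]
force: [0.4, 0.3, -0.7]
opening: 0.0148
```

move_arm:
  commands:
    - [[0,0,0,0],[0,0,0,0],[0,0,0,0],[-1,0,0,0],[-2,0,0,0],[-4,0,0,0],[-4,0,0,0],[0,0,0,0]]
  jaw: 3

```text
clock: 24.7
tool_pos: [0.5013, 0.041, 0.162]
orientation: [104.8, 89.4, 17.4]
force: [0.6, 0.5, 0.5]
opening: 0.0302
```

```bash
python3 - <<'E'
from h import *
im,C=wcloud(); print('yellow',knob(C,(.498,.038),.012),'white',knob(C,(.5035,-.1305),.012))
im,C=tcloud(); print('green',knob(C,(.4615,.373)),'old',knob(C,(.432,-.343),.004))
go([.461,.3738,.0325],92.6)
E
```

```text
yellow (372, array([0.4981, 0.0394, 0.0612]), ((497.3706359863281, 39.58125305175781), 19.69126319885254)) white (354, array([ 0.497 , -0.1297,  0.0612]), ((497.0990295410156, -129.54176330566406), 25.73844337463379))
green None old (57, array([ 0.4308, -0.3417,  0.0538]), ((431.0947570800781, -342.8739318847656), 20.1473445892334))
at [0.4985 0.0403 0.1573] cm [ 12.53  -2.27 -33.46] spin -0.0
```

move_arm:
  commands:
    - [[0,0,-4.5,0],[0,0,-4.5,0],[0,0,-4.5,0],[0,-0.5,-4.5,0],[0,-0.5,-4.5,0],[0,-0.5,-4.5,0],[0,-0.5,-4.5,0],[0,0,0,0]]
  jaw: 4

```text
clock: 25.6
tool_pos: [0.4627, 0.3579, 0.1541]
orientation: [-32.9, 89.9, -120.1]
force: [-1.2, -0.3, -1.1]
opening: 0.0399
```

```bash
python3 - <<'E'
from h import *
o,p,R=pose();im,C=wcloud(); save('w5',im); print(p,'wrist green',knob(C,(.461,.3738),0,.06))
im,C=tcloud(); print('green',knob(C,(.461,.3738)))
go([.461,.3738,.0325],92.6)
E
```

```text
[0.46269145 0.35789171 0.15414437] wrist green (369, array([0.4629, 0.374 , 0.0493]), ((461.97454833984375, 374.0002136230469), 19.917951583862305))
green None
at [0.4627 0.3541 0.1541] cm [12.15 -0.05 -2.01] spin 0.002
```

move_arm:
  commands:
    - [[0,0.08,-2,0],[4,0,0,0],[3,0,0,0],[2,0,0,0],[1,0,0,0],[1,0,0,0],[1.1,0,0,0],[0,0,0,0]]

```text
clock: 26.5
tool_pos: [0.4634, 0.3732, 0.0336]
orientation: [-42.2, 89.9, -129.7]
force: [-0.3, -0.1, -0.7]
opening: 0.0399
```

```bash
python3 - <<'E'
from h import *
go([.4623,.374,.0325],92.6)
E
```

```text
at [0.4634 0.3732 0.0336] cm [ 0.11 -0.1  -0.08] spin -0.001
```

move_arm:
  commands:
    - [[0,0,0,0],[0,0,0,0],[0,0,0,0],[0,0,0,0],[0,0,0,0],[-1,0,0,0],[-2,0,0,0],[-2,0,0,0]]
  jaw: 0

```text
clock: 27.3
tool_pos: [0.4633, 0.3734, 0.0853]
orientation: [-36.9, 89.9, -124.3]
force: [0.4, 0.8, -1.1]
opening: 0.0152
```

move_arm:
  commands:
    - [[-3,0,0,0],[-2,0,0,0],[0,0,0,0],[0,0,0,0]]

```text
clock: 27.7
tool_pos: [0.4635, 0.3738, 0.1352]
orientation: [163.8, 89.9, 76.3]
force: [-0.4, -0.9, -1.9]
opening: 0.0149
```

```bash
python3 - <<'E'
from h import *
print(get_obs()['opening'])
go([.5005,-.0175,.0455],92.6)
E
```

```text
0.01485288224039454
at [0.4635 0.3738 0.1352] cm [ 8.93  1.92 39.26] spin -0.0
```

move_arm:
  commands:
    - [[0,0,4.5,0],[0,0,4.5,0],[0,0,4.5,0],[0,0.4,4.5,0],[0,0.5,4.5,0],[0,0.5,4.5,0],[0,0.5,4.5,0],[0,0,4,0]]

```text
clock: 28.5
tool_pos: [0.498, 0.0178, 0.1336]
orientation: [-70.8, 89.9, -158.2]
force: [1.8, -0.5, -1.1]
opening: 0.015
```

move_arm:
  commands:
    - [[0,0,2,0],[0,0,1.75,0],[0,0,0,0],[0,0,0,0]]

```text
clock: 28.9
tool_pos: [0.4997, -0.0177, 0.1338]
orientation: [-80.2, 89.9, -167.7]
force: [-0.6, -0.2, -1.0]
opening: 0.0149
```

```bash
python3 - <<'E'
from h import *
im,C=wcloud(); save('w6',im)
for n,xy in dict(yellow=(.498,.0393),blue=(.5035,-.0735),white=(.5005,-.1305)).items(): print(n,knob(C,xy,.012))
go([.5005,-.0175,.0465],92.6)
E
```

```text
yellow (444, array([0.4982, 0.0389, 0.0612]), ((497.50537109375, 39.62428283691406), 19.950937271118164))
blue (451, array([ 0.5045, -0.073 ,  0.0612]), ((503.70147705078125, -73.63240814208984), 19.925493240356445))
white (490, array([ 0.4985, -0.1316,  0.0614]), ((497.38836669921875, -130.77133178710938), 25.346019744873047))
at [ 0.4999 -0.0173  0.134 ] cm [8.75 0.07 0.03] spin -0.001
```

View pics/w6.png

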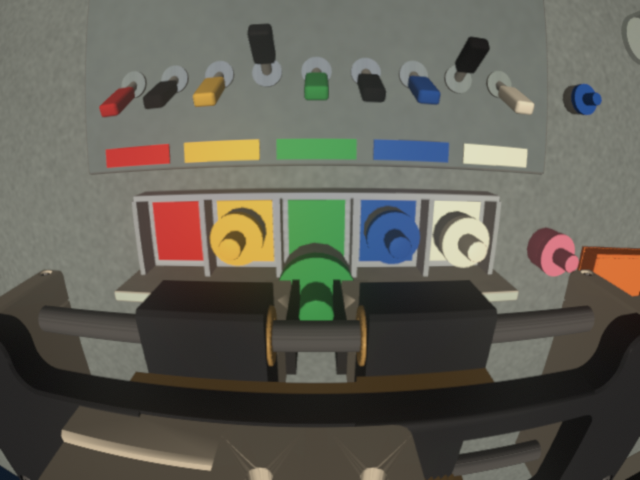

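Yellow (238,236), blue (392,236) and white (462,240) are in their bays, and green is centred over its pad (316,230). Lowering and releasing green.

move_arm:
  commands:
    - [[3,0.05,0,0],[2.5,0,0,0],[1.5,0,0,0],[0.8,0,0,0],[0.6,0,0,0],[0.3,0,0,0],[0,0,0,0],[0,0,0,0]]

```text
clock: 29.75
tool_pos: [0.5013, -0.0172, 0.0481]
orientation: [102.4, 89.9, 15.0]
force: [0.9, -0.1, -0.7]
opening: 0.0153
```

move_arm:
  commands:
    - [[0,0,0,0],[0,0,0,0],[0,0,0,0],[-1,0,0,0],[-2,0,0,0],[-4,0,0,0],[-4,0,0,0],[0,0,0,0]]
  jaw: 3

```text
clock: 30.55
tool_pos: [0.5043, -0.0168, 0.164]
orientation: [98.0, 89.4, 10.7]
force: [0.1, 0.1, -0.6]
opening: 0.0299
```

move_arm:
  commands:
    - [[0,-3,0,0],[0,-4,0,0],[0,-3,0,0],[0,0,0,0],[0,0,0,0]]
  jaw: 0

```text
clock: 31.05
tool_pos: [0.401, -0.0218, 0.1586]
orientation: [107.5, 89.9, 20.1]
force: [1.3, 0.7, -0.3]
opening: 0.0013
```

```bash
python3 - <<'E'
from h import *
im,C=wcloud(); save('w7',im)
for n,xy in dict(yellow=(.498,.0393),green=(.5,-.0175),blue=(.5035,-.0735),white=(.5005,-.1305)).items(): print(n,knob(C,xy,.012))
im,T=tcloud();print('old',knob(T,(.432,-.343),.004))
f=C[(C[...,2]>.062)&(C[...,2]<.074)&(C[...,0]<.485)&(C[...,0]>.43)&(abs(C[...,1]+.02)<.17)]
print('face',cv2.minAreaRect(f[:,:2].astype(np.float32)*1000) if len(f) else None)
h=C[(C[...,2]>.048)&(C[...,2]<.06)&(C[...,0]<.455)&(C[...,0]>.40)&(abs(C[...,1]+.02)<.1)]
print('handle',len(h),np.percentile(h,[1,50,99],axis=0) if len(h) else None)
go([.405,-.022,.04],92.6)
print(get_obs()['opening'])
E
```

```text
yellow (397, array([0.497 , 0.039 , 0.0615]), ((497.11187744140625, 39.66162109375), 19.73029327392578))
green (402, array([ 0.4995, -0.0173,  0.0616]), ((499.869873046875, -17.355058670043945), 19.57210350036621))
blue (404, array([ 0.5033, -0.0728,  0.0615]), ((503.5409851074219, -73.4100341796875), 19.836475372314453))
white (473, array([ 0.4955, -0.1297,  0.0627]), ((496.9874267578125, -132.09873962402344), 25.4309139251709))
old (56, array([ 0.4307, -0.3417,  0.054 ]), ((430.51220703125, -342.8377990722656), 19.92719268798828))
face ((465.0086669921875, -19.8114013671875), (8.531951904296875, 300.56976318359375), 2.723158121109009)
handle 3349 [[ 0.42247123 -0.09734076  0.05029996]
 [ 0.43087354 -0.01857408  0.05372598]
 [ 0.45383776  0.0546456   0.05590191]]
at [ 0.4018 -0.0217  0.1582] cm [11.82  0.3   0.05] spin 0.0
0.0006257921155786843
```

View pics/w7.png

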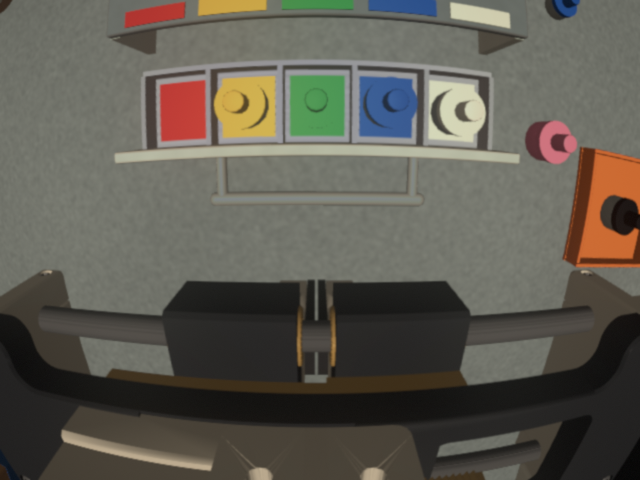

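All four coloured pots are in their own bays with red empty, the old pot is in the tray (620,215), and the handle bar runs across (318,200). Next I'll lower the closed fingers in front of the bar and push slowly.

move_arm:
  commands:
    - [[4,0,0,0],[4,0,0,0],[3,0,0,0],[1.3,0,0,0],[0,0,0,0],[0,0,0,0]]

```text
clock: 31.75
tool_pos: [0.4016, -0.0219, 0.0346]
orientation: [-53.6, 89.9, -141.0]
force: [1.4, -0.1, -0.2]
opening: 0.0003
```

move_arm:
  commands:
    - [[0,0.5,0,0],[0,0.5,0,0],[0,0.5,0,0],[0,0.5,0,0],[0,0.8,0,0],[0,0.8,0,0],[0,0.8,0,0],[0,0.8,0,0]]

```text
clock: 32.55
tool_pos: [0.4535, -0.0197, 0.0345]
orientation: [-57.2, 90.0, -144.6]
force: [-3.4, -1.3, 3.5]
opening: 0.0001
```

move_arm:
  commands:
    - [[0,0.6,0,0],[0,0.6,0,0],[0,0.6,0,0],[0,0.6,0,0],[0,0.5,0,0],[0,0.4,0,0],[0,0,0,0]]

```text
clock: 33.25
tool_pos: [0.4869, -0.0178, 0.0346]
orientation: [102.9, 89.9, 15.5]
force: [-0.8, -0.4, 0.2]
opening: 0.0005
```

```bash
python3 - <<'E'
from h import *
o,p,R=pose();print(p,o['force'],o['tau'].round(2))
im,C=wcloud(); 
f=C[(C[...,2]>.062)&(C[...,2]<.074)&(C[...,0]<.56)&(C[...,0]>.43)&(abs(C[...,1]+.02)<.17)]
print('face',cv2.minAreaRect(f[:,:2].astype(np.float32)*1000) if len(f) else None)
E
```

```text
[ 0.48686537 -0.01784349  0.0345629 ] [-0.78210083 -0.3529276   0.24008553] [ 1.000e-02 -4.144e+01  1.978e+01  4.630e+00  9.000e-02  5.000e-02]
face ((527.4458618164062, -16.530075073242188), (64.50054931640625, 299.0123291015625), 0.1671045869588852)
```

move_arm:
  commands:
    - [[0,0.3,0,0],[0,0.3,0,0],[0,0.2,0,0]]

```text
clock: 33.6
tool_pos: [0.494, -0.0175, 0.0346]
orientation: [157.2, 90.0, 69.8]
force: [-3.6, 1.9, 1.7]
opening: 0.0003
```

move_arm:
  commands:
    - [[0,0.2,0,0],[0,0.2,0,0]]

```text
clock: 33.8
tool_pos: [0.498, -0.0174, 0.0346]
orientation: [134.2, 90.0, 46.8]
force: [-3.5, 2.0, 1.2]
opening: 0.0003
```

move_arm:
  commands:
    - [[0,0.2,0,0]]

```text
clock: 33.9
tool_pos: [0.5, -0.0173, 0.0346]
orientation: [144.3, 90.0, 56.9]
force: [-2.9, 2.9, 1.6]
opening: 0.0003
```

move_arm:
  commands:
    - [[0,0.2,0,0]]

```text
clock: 34.0
tool_pos: [0.502, -0.0173, 0.0346]
orientation: [160.1, 90.0, 72.7]
force: [-4.0, 3.1, 1.3]
opening: 0.0007
```

move_arm:
  commands:
    - [[0,0.2,0,0]]

```text
clock: 34.1
tool_pos: [0.504, -0.0173, 0.0345]
orientation: [-90.1, 90.0, -177.5]
force: [-3.7, 2.4, 1.0]
opening: 0.0002
```

move_arm:
  commands:
    - [[0,0.15,0,0]]

```text
clock: 34.2
tool_pos: [0.5041, -0.0174, 0.0343]
orientation: [-82.9, 89.9, -170.3]
force: [-9.6, 4.2, 7.0]
opening: 0.0002
```

The force step at 0.504 after 91 mm of travel shows the drawer is at its stop. Backing off and raising.

move_arm:
  commands:
    - [[0,0,0,0],[0,-1,0,0],[0,-2,0,0],[0,-3,0,0],[-4,-4,0,0],[-4,-2,0,0],[-4,0,0,0],[-3,0,0,0]]

```text
clock: 35.0
tool_pos: [0.3905, -0.0224, 0.183]
orientation: [102.2, 89.7, 14.8]
force: [1.1, 0.7, 0.6]
opening: 0.0004
```

move_arm:
  commands:
    - [[0,0,0,0.14],[0,0,0,0.14],[0,0,0,0.14],[0,0,0,0.14],[0,0,0,0],[0,0,0,0]]

```text
clock: 35.6
tool_pos: [0.3903, -0.0224, 0.1801]
orientation: [130.8, 89.9, 11.5]
force: [-0.4, 0.5, 0.1]
opening: 0.0005
```

```bash
python3 - <<'E'
from h import *
o,p,R=pose();print(p,R[:,2].round(3),o['joint_pos'].round(1))
im,C=wcloud(); save('w8',im)
go([.53,.04,.16],2.64)
E
```

```text
[ 0.39025924 -0.02244796  0.18006419] [-0.489 -0.872 -0.001] [ 26.1  -5.4 -36.5   0.  -58.8  34.6]
at [ 0.3902 -0.0225  0.18  ] cm [  2.01  -5.6  -14.25] spin 1.014
```

View pics/w8.png

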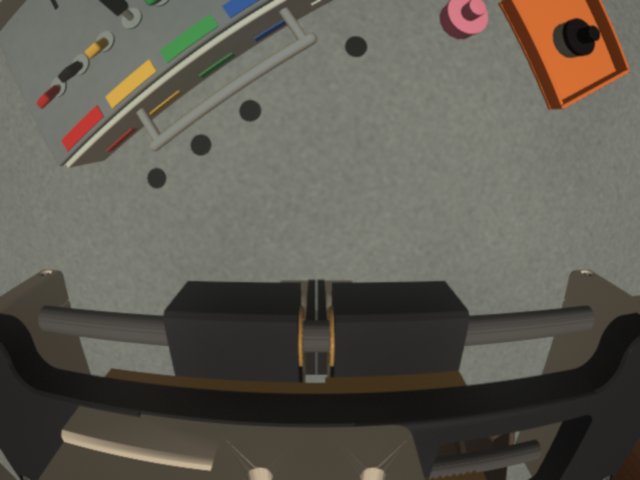

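The view shows the drawer face flush with the warmer. There are four dark discs on the bench where the open drawer was: (157,178), (201,145), (250,111), (356,46). I'll measure them before going on, along with the lever tips.

```bash
python3 - <<'E'
from h import *
im,C=wcloud()
for u,v in((157,178),(201,145),(250,111),(356,46)):
    a=C[v-3:v+4,u-3:u+4].reshape(-1,3); print('disc',np.median(a,0).round(4), C[v,u-11:u+12:11].round(3).tolist())
    print(im[v,u], im[v,u+20])
f=C[(C[...,2]>.062)&(C[...,2]<.0735)&(C[...,0]<.56)&(C[...,0]>.43)&(abs(C[...,1]+.02)<.17)]
print('face',cv2.minAreaRect(f[:,:2].astype(np.float32)*1000) if len(f) else None)
E
```

```text
disc [0.4978 0.0928 0.0017] [[0.504, 0.103, 0.001], [0.498, 0.093, 0.0], [0.492, 0.084, -0.0]]
[47 47 43] [119 121 111]
disc [0.5003 0.0372 0.002 ] [[0.506, 0.046, 0.002], [0.5, 0.037, 0.002], [0.495, 0.029, -0.001]]
[48 48 44] [121 122 113]
disc [ 0.5028 -0.0181  0.0019] [[0.508, -0.01, 0.002], [0.503, -0.018, 0.002], [0.498, -0.026, -0.001]]
[48 48 44] [123 125 115]
disc [ 0.5087 -0.1301  0.0018] [[0.513, -0.121, 0.001], [0.509, -0.13, 0.002], [0.504, -0.139, 0.001]]
[43 43 40] [118 120 110]
face ((553.5239868164062, 21.105384826660156), (9.304187774658203, 228.5045928955078), 2.576270580291748)
```

The discs are flat marks about 2 mm high on the bench, unrelated to the job. The face has travelled 90 mm and is home. Next come the lever positions and the turn so the 19 mm finger width lies across the row.

move_arm:
  commands:
    - [[0,0,0,0.145],[0,0,0,0.145],[0,0,0,0.145],[0,0,0,0.145],[0,0,0,0.145],[0,0,0,0.145],[0,0,0,0.144],[0,0,0,0]]

```text
clock: 36.5
tool_pos: [0.3901, -0.0224, 0.1799]
orientation: [159.8, 90.0, -17.8]
force: [0.4, -0.4, 0.5]
opening: 0.0002
```

```bash
python3 - <<'E'
from h import *
a=np.radians(2.64); ex=np.array([np.cos(a),np.sin(a)]); ey=np.array([-ex[1],ex[0]]); c0=np.array([.6352,-.0118])
C=cloud('top',np.load('pics/top.npy')); q=C[185:222,245:395].reshape(-1,3); q=q[(q[:,2]>.09)&(q[:,2]<.13)]
w=np.c_[(q[:,:2]-c0)@ex,(q[:,:2]-c0)@ey,q[:,2]]
for y in range(112,-113,-28):
    s=w[abs(w[:,1]*1e3-y)<12]; print(y,len(s),(s.mean(0)*1e3).round(1) if len(s) else '',(s[:,0].min()*1e3).round(1) if len(s) else '')
for n,y in dict(yellow=.056,green=0,blue=-.056,white=-.112).items():
    print(n); go([*(c0-.085*ex+y*ey),.092],2.64)
print(pose()[2].round(3))
E
```

```text
112 52 [-37.9 111.8 105.2] -45.0
84 52 [-36.6  84.1 105.4] -43.8
56 51 [-37.4  56.1 104.7] -44.3
28 66 [-13.5  28.7 103.6] -21.1
0 46 [-37.1   0.7 106. ] -43.3
-28 45 [-37.7 -27.4 106.6] -43.9
-56 52 [-36.8 -54.9 104.9] -44.1
-84 68 [-14.8 -82.9 104. ] -22.6
-112 50 [ -36.9 -110.5  105.5] -43.3
yellow
at [ 0.3901 -0.0224  0.1799] cm [  8.79  -5.53 -16.03] spin -0.004
green
at [ 0.3901 -0.0224  0.1799] cm [  8.79   0.07 -16.03] spin -0.004
blue
at [ 0.3901 -0.0224  0.1799] cm [  8.79   5.67 -16.03] spin -0.004
white
at [ 0.3901 -0.0224  0.1799] cm [  8.79  11.27 -16.03] spin -0.004
[[ 0.     0.042 -0.999]
 [-0.    -0.999 -0.042]
 [-1.     0.    -0.   ]]
```

move_arm:
  commands:
    - [[0,-1.4,-4,-0.004],[0,-1.4,-4,0],[0,-1.4,-4,0],[0,-1.35,-4,0],[0,0,0,0],[0,0,0,0]]

```text
clock: 37.1
tool_pos: [0.5477, 0.0404, 0.1787]
orientation: [19.4, 89.9, -157.7]
force: [0.3, -0.6, -0.5]
opening: 0.0001
```

move_arm:
  commands:
    - [[4,0,0,0],[2.5,0,0,0],[1.5,0,0,0],[0.7,0,0,0],[0,0,0,0],[0,0,0,0]]

```text
clock: 37.7
tool_pos: [0.5477, 0.0403, 0.0939]
orientation: [-169.6, 89.9, 13.1]
force: [0.3, 0.1, 1.2]
opening: 0.0002
```

```bash
cat >> h.py <<'E'
a=np.radians(2.64); ex=np.array([np.cos(a),np.sin(a)]); ey=np.array([-ex[1],ex[0]]); c0=np.array([.6352,-.0118])
def wpos():
    p=pose()[1]; return ((p[:2]-c0)@ex*1e3).round(1),((p[:2]-c0)@ey*1e3).round(1),round(p[2]*1e3,1)
def levers():
    im,C=wcloud(); q=C.reshape(-1,3); q=q[(q[:,2]>.088)&(q[:,2]<.118)]
    w=np.c_[(q[:,:2]-c0)@ex,(q[:,:2]-c0)@ey,q[:,2]]*1e3; w=w[(abs(w[:,0]+25)<28)]
    for y in range(112,-113,-28):
        s=w[abs(w[:,1]-y)<8]; print(y,len(s),s.mean(0).round(1) if len(s) else '',np.percentile(s[:,0],[2,98]).round(1) if len(s) else '')
    return im
E
python3 -c "
from h import *
print(wpos()); go([*(c0-.085*ex+.056*ey),.092],2.64)
save('w9',levers())"
```

```text
(np.float64(-85.0), np.float64(56.1), np.float64(93.9))
at [0.5477 0.0403 0.0939] cm [0.19 0.01 0.  ] spin 0.001
112 0  
84 0  
56 0  
28 1352 [-14.2  26.8 101.5] [-21.8  -5.3]
0 756 [-38.9  -0.9 107.1] [-44.2 -28.7]
-28 748 [-39.3 -27.9 107.4] [-44.6 -28.6]
-56 818 [-38.5 -54.6 106.3] [-44.1 -28.6]
-84 682 [-15.9 -79.8 100.1] [-22.3  -7.1]
-112 0
```

View pics/w9.png

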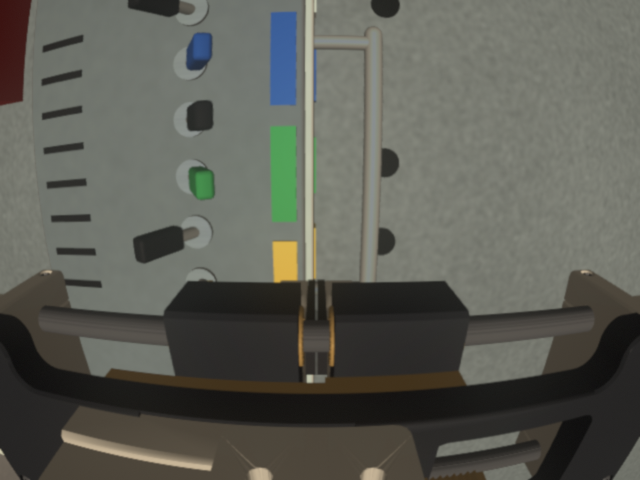

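The fingers stand in front of the yellow lever. Neighbours: green (202,183), mix_2 at the rear (160,243), blue (200,50), all as expected. Pushing to the rear (-z tool) in small steps.

move_arm:
  commands:
    - [[0,0,-0.5,0],[0,0,-0.5,0],[0,0,-0.5,0],[0,0,-0.5,0],[0,0,-0.4,0],[0,0,-0.4,0]]

```text
clock: 38.35
tool_pos: [0.5749, 0.0413, 0.0926]
orientation: [12.9, 89.9, -164.5]
force: [-3.1, 0.4, 2.8]
opening: 0.0009
```

move_arm:
  commands:
    - [[0,0,-0.4,0],[0,0,-0.4,0],[0,0,-0.3,0]]

```text
clock: 38.65
tool_pos: [0.5869, 0.0421, 0.0931]
orientation: [-175.8, 90.0, 6.8]
force: [-2.2, 0.4, 3.0]
opening: 0.0003
```

move_arm:
  commands:
    - [[0,0,-0.2,0],[0,0,-0.2,0]]

```text
clock: 38.85
tool_pos: [0.5904, 0.0422, 0.0928]
orientation: [-2.6, 90.0, 180.0]
force: [-3.9, 0.8, 3.8]
opening: 0.0006
```

```bash
python3 -c "
from h import *
print(wpos(),get_obs()['force'])"
```

```text
(np.float64(-42.3), np.float64(56.0), np.float64(92.8)) [-3.92793786  0.77859165  3.83194915]
```

move_arm:
  commands:
    - [[0,0,-0.2,0]]

```text
clock: 38.95
tool_pos: [0.5923, 0.0423, 0.0929]
orientation: [2.1, 90.0, -175.3]
force: [-3.3, -0.9, 4.5]
opening: 0.0003
```

move_arm:
  commands:
    - [[0,0,-0.2,0]]

```text
clock: 39.05
tool_pos: [0.5943, 0.0424, 0.0929]
orientation: [9.6, 90.0, -167.8]
force: [-3.2, -0.2, 2.1]
opening: 0.0003
```

move_arm:
  commands:
    - [[0,0,-0.2,0]]

```text
clock: 39.15
tool_pos: [0.5962, 0.0425, 0.0927]
orientation: [-1.4, 90.0, -178.8]
force: [-3.1, 0.5, 1.1]
opening: 0.0004
```

move_arm:
  commands:
    - [[0,0,-0.2,0]]

```text
clock: 39.25
tool_pos: [0.598, 0.0425, 0.0925]
orientation: [1.9, 89.9, -175.5]
force: [-3.3, 0.6, -0.3]
opening: 0.0005
```

move_arm:
  commands:
    - [[0,0,-0.2,0]]

```text
clock: 39.35
tool_pos: [0.5995, 0.0425, 0.0922]
orientation: [4.9, 89.9, -172.5]
force: [-8.7, 2.1, 1.0]
opening: 0.0005
```

move_arm:
  commands:
    - [[0,0,-0.15,0]]

```text
clock: 39.45
tool_pos: [0.5996, 0.0425, 0.0921]
orientation: [5.1, 89.7, -172.3]
force: [-12.8, 2.1, 7.5]
opening: 0.0004
```

Force rises at warmer x ≈ -33, so yellow is at its stop. Backing off and shifting to green.

move_arm:
  commands:
    - [[0,0,1.2,0],[0,0,2,0],[0,0,2.2,0],[0,2,0,0],[0,2,0,0],[0,1.6,0,0],[0,0,0,0],[0,0,0,0]]

```text
clock: 40.25
tool_pos: [0.5509, -0.016, 0.093]
orientation: [-172.8, 89.9, 9.8]
force: [-0.3, 0.3, 0.0]
opening: 0.0006
```

```bash
python3 -c "
from h import *
print(wpos()); go([*(c0-.085*ex+.000*ey),.0925],2.64)
levers()"
```

```text
(np.float64(-84.5), np.float64(-0.3), np.float64(93.0))
at [ 0.5509 -0.016   0.093 ] cm [ 0.05 -0.03  0.05] spin -0.001
112 0  
84 0  
56 0  
28 355 [ -9.5  26.2 108.4] [-12.8  -4.7]
0 0  
-28 827 [-38.6 -30.2 105.4] [-44.6 -28.6]
-56 769 [-38.9 -57.  107. ] [-44.2 -28.4]
-84 1438 [-15.6 -84.  102.6] [-22.3  -6.9]
-112 834 [ -38.6 -110.6  106.3] [-44.2 -28.7]
```

move_arm:
  commands:
    - [[0,-0.03,-0.9,0],[0,0,-0.7,0],[0,0,-0.6,0],[0,0,-0.6,0],[0,0,-0.6,0],[0,0,-0.6,0],[0,0,-0.4,0],[0,0,-0.3,0]]

```text
clock: 41.1
tool_pos: [0.5976, -0.0133, 0.0929]
orientation: [6.5, 90.0, -170.9]
force: [-3.2, -0.2, 2.5]
opening: 0.0004
```

move_arm:
  commands:
    - [[0,0,-0.2,0],[0,0,-0.1,0]]

```text
clock: 41.3
tool_pos: [0.6001, -0.0132, 0.0925]
orientation: [1.8, 89.9, -175.6]
force: [-2.1, 0.3, 0.8]
opening: 0.0003
```

move_arm:
  commands:
    - [[0,0,-0.2,0]]

```text
clock: 41.4
tool_pos: [0.6016, -0.0131, 0.0924]
orientation: [0.3, 89.9, -177.1]
force: [-4.1, 0.7, -1.3]
opening: 0.0003
```

```bash
python3 -c "
from h import *
print(wpos(),get_obs()['force'])"
```

```text
(np.float64(-33.6), np.float64(0.2), np.float64(92.4)) [-4.14429769  0.67031163 -1.28809024]
```

move_arm:
  commands:
    - [[0,0,-0.2,0]]

```text
clock: 41.5
tool_pos: [0.6022, -0.0132, 0.0921]
orientation: [3.0, 89.7, -174.4]
force: [-12.7, 1.7, 6.6]
opening: 0.0003
```

move_arm:
  commands:
    - [[0,0,-0.15,0]]

```text
clock: 41.6
tool_pos: [0.6023, -0.0132, 0.0921]
orientation: [2.9, 89.6, -174.5]
force: [-16.9, 3.1, 10.5]
opening: 0.0002
```

move_arm:
  commands:
    - [[0,0,1.2,0],[0,0,2,0],[0,0,2.2,0],[0,2,0,0],[0,2,0,0],[0,1.6,0,0],[0,0,0,0],[0,0,0,0]]

```text
clock: 42.4
tool_pos: [0.5549, -0.0716, 0.093]
orientation: [-173.2, 89.9, 9.3]
force: [0.3, 0.4, -0.2]
opening: 0.0008
```

```bash
python3 -c "
from h import *
print(wpos()); go([*(c0-.085*ex-.056*ey),.0925],2.64)
levers()"
```

```text
(np.float64(-82.9), np.float64(-56.0), np.float64(93.0))
at [ 0.5549 -0.0716  0.093 ] cm [0.05 0.   0.21] spin -0.001
112 0  
84 0  
56 0  
28 0  
0 0  
-28 0  
-56 0  
-84 1358 [-15.5 -85.2 102.4] [-22.5  -6.8]
-112 787 [ -38.8 -112.9  106.9] [-44.2 -28.4]
```

move_arm:
  commands:
    - [[0,0,-0.8,0],[0,0,-0.7,0],[0,0,-0.6,0],[0,0,-0.6,0],[0,0,-0.6,0],[0,0,-0.6,0],[0,0,-0.4,0],[0,0,-0.3,0]]

```text
clock: 43.25
tool_pos: [0.6007, -0.0692, 0.0928]
orientation: [0.1, 90.0, -177.3]
force: [-3.1, -0.3, 2.4]
opening: 0.0007
```

move_arm:
  commands:
    - [[0,0,-0.2,0],[0,0,-0.1,0]]

```text
clock: 43.45
tool_pos: [0.6031, -0.069, 0.0925]
orientation: [-5.2, 89.9, 177.4]
force: [-3.7, -0.0, -0.4]
opening: 0.0006
```

move_arm:
  commands:
    - [[0,0,-0.2,0]]

```text
clock: 43.55
tool_pos: [0.6045, -0.069, 0.0923]
orientation: [-3.1, 89.9, 179.5]
force: [-8.8, 0.8, 0.1]
opening: 0.0003
```

```bash
python3 -c "
from h import *
print(wpos(),get_obs()['force'])"
```

```text
(np.float64(-33.3), np.float64(-55.7), np.float64(92.3)) [-8.75262372  0.80167537  0.1366526 ]
```

move_arm:
  commands:
    - [[0,0,-0.2,0]]

```text
clock: 43.65
tool_pos: [0.6047, -0.0691, 0.0921]
orientation: [-0.3, 89.7, -177.7]
force: [-13.3, 2.1, 7.7]
opening: 0.0001
```

move_arm:
  commands:
    - [[0,0,1.2,0],[0,0,2,0],[0,0,2.1,0],[0,2,0,0],[0,2,0,0],[0,1.65,0,0],[0,0,0,0],[0,0,0,0]]

```text
clock: 44.45
tool_pos: [0.5576, -0.1278, 0.0932]
orientation: [-178.5, 89.9, 4.1]
force: [-0.5, 0.2, 0.3]
opening: 0.0002
```

```bash
python3 -c "
from h import *
print(wpos()); go([*(c0-.085*ex-.112*ey),.0925],2.64)"
```

```text
(np.float64(-82.9), np.float64(-112.3), np.float64(93.2))
at [ 0.5576 -0.1278  0.0932] cm [ 0.07 -0.03  0.21] spin -0.001
```

move_arm:
  commands:
    - [[0,0,-0.8,0],[0,0,-0.7,0],[0,0,-0.6,0],[0,0,-0.6,0],[0,0,-0.6,0],[0,0,-0.6,0],[0,0,-0.4,0],[0,0,-0.3,0]]

```text
clock: 45.25
tool_pos: [0.6033, -0.1256, 0.0928]
orientation: [-5.5, 90.0, 177.1]
force: [-3.1, -0.9, 2.0]
opening: 0.0002
```

move_arm:
  commands:
    - [[0,0,-0.2,0],[0,0,-0.2,0]]

```text
clock: 45.45
tool_pos: [0.6064, -0.1254, 0.0924]
orientation: [-9.1, 89.9, 173.5]
force: [-4.5, -0.1, -0.8]
opening: 0.0003
```

move_arm:
  commands:
    - [[0,0,-0.2,0]]

```text
clock: 45.55
tool_pos: [0.6071, -0.1254, 0.0921]
orientation: [-3.9, 89.8, 178.7]
force: [-11.0, -0.3, 4.9]
opening: 0.0008
```

```bash
python3 -c "
from h import *
print(wpos(),get_obs()['force'])"
```

```text
(np.float64(-33.3), np.float64(-112.2), np.float64(92.1)) [-10.98776198  -0.30427646   4.94483055]
```

All four are at their stops. Retracting and raising for the final check.

move_arm:
  commands:
    - [[0,0,1.2,0],[0,0,2,0],[0,0,3,0],[0,0,4,0],[-4,0,2,0],[-4,0,2,0],[-4,0,0,0],[-4,0,0,0]]

```text
clock: 46.35
tool_pos: [0.4669, -0.1319, 0.2555]
orientation: [-178.0, 89.8, 4.6]
force: [1.0, 0.8, 0.4]
opening: 0.0005
```

```bash
python3 - <<'E'
from h import *
print(wpos()); levers()
im,d=snapshot('scene'); save('fin',cv2.resize(im[190:400,80:480],(800,420),interpolation=cv2.INTER_CUBIC))
C=cloud('scene',d); print('old',knob(C,(.431,-.343),.004))
b=C[(C[...,1]>.28)&(C[...,0]>.60)&(C[...,2]>.11)&(C[...,2]<.14)&(C[...,1]<.42)]; print('bottle',b.mean(0).round(3))
q=C.reshape(-1,3); q=q[(q[:,2]>.095)&(q[:,2]<.118)]; w=np.c_[(q[:,:2]-c0)@ex,(q[:,:2]-c0)@ey,q[:,2]]*1e3; w=w[abs(w[:,0]+25)<32]
for y in range(112,-113,-28):
    s=w[abs(w[:,1]-y)<9]; print(y,len(s),s.mean(0).round(1) if len(s) else '')
E
```

```text
(np.float64(-173.7), np.float64(-112.2), np.float64(255.5))
112 0  
84 0  
56 122 [-11.9  52.4 103.8] [-16.5  -5.3]
28 146 [-11.5  26.6 105.9] [-16.4  -5. ]
0 0  
-28 13 [-30.3 -33.3  92.6] [-32.3 -27.8]
-56 304 [-14.4 -57.5 101.2] [-21.2  -5.7]
-84 327 [-15.5 -85.3 101.9] [-22.4  -6.6]
-112 325 [ -14.3 -112.9  101.3] [-21.1  -5.2]
old (71, array([ 0.4321, -0.3452,  0.0536]), ((430.46331787109375, -343.696533203125), 20.618722915649414))
bottle [0.661 0.343 0.124]
112 54 [-37.7 109.1 104. ]
84 53 [-36.3  81.2 104.4]
56 40 [-10.5  52.  104.8]
28 42 [-10.2  23.7 105.4]
0 40 [ -9.9  -4.4 106.2]
-28 66 [-37.1 -30.4 104.3]
-56 48 [-10.1 -59.7 105.8]
-84 53 [-11.7 -87.9 105.5]
-112 49 [  -9.9 -115.5  105.7]
```

View pics/fin.png

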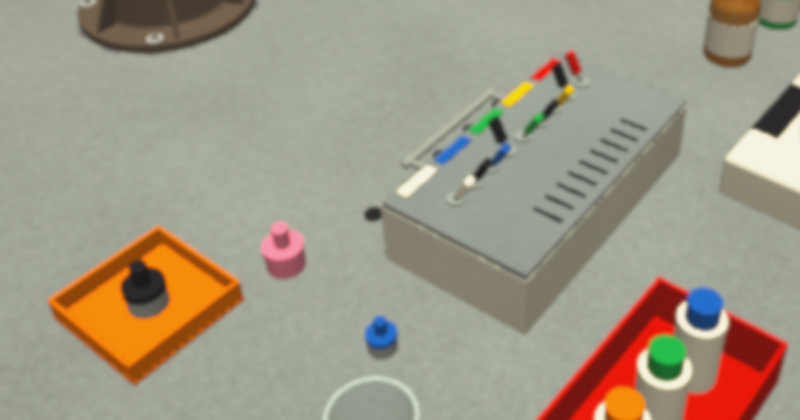

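The final view matches: the yellow, green, blue and white levers lean to the rear, as do mix_2 and mix_4, while red, mix_1 and mix_3 still lean to the front. The old pot is upright in the tray (145,290), the bottle hasn't moved, and the drawer face is flush. Handing in.

```bash
python3 -c "
from h import *
print(close_job())"
```

```text
the job is handed in; nothing more can be done
None
```

The job is done and handed in at about 46 s on the robot's clock; no verdict was reported.

**What I did:** I moved the black-lidded pot from the blue bay to the tray. I put the blue pot (the larger of the two blues), then white, yellow and green in their own bays. The red pot was absent, so the red bay stayed empty. I pushed the drawer in 91 mm to its stop, then switched on the yellow, green, blue and white heaters, each pushed until the force rose at its end stop.

**Last checks, by camera depth:**
- **Toggles:** yellow, green, blue and white lean to the rear. Red, mix_1 and mix_3 are still at the front, and mix_2 and mix_4 still at the rear.
- **Old pot:** it stands in the tray within about 2 mm of its middle.
- **Amber bottle:** it reads within about 6 mm of its first position, measured from a different camera, and nothing came near it.
- **Drawer:** the face had moved 90 mm, and the drawer stopped hard with the force rising to about 10 N.

**Not checked, or in disagreement:**
- **Pots after closing:** they can't be seen with the drawer shut. Just before the push all four were in their bays. White stood about 8 mm off-centre towards the face, and its lid measurement was disturbed by the face behind it. The bay walls limit any shift to about 12 mm.
- **Scene camera offset:** it reads the lever positions about 4 mm to one side of the wrist camera, which is a calibration difference.
- **Dark discs:** four flat discs showed on the bench once the drawer closed. I took them to be marks.

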